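Load two shaped cartridges in the shaker's foam nest and switch it on

TASK

Press the T-shaped and the L-shaped cartridge fully home, flush, into their matching cutouts in the foam nest of the bench shaker. Only when both are seated, turn the shaker's rotary switch clockwise from off to on, and let go. Leave the plain bar-shaped cartridge, the tube rack, the tip box and the bottle where they are.

Things in the scene. Friction and masses are not known exactly. Their poses are not given: they have to be found in the camera images.
- tee_mid (a point): T-shaped slate-grey plastic cartridge, flat on the table, 48 mm high. Slab 22 mm thick (crossbar x -30 to 0, y -50 to 50 mm; stem x 0 to 50, y -16 to 16 mm), on it an upright grip rib 54 mm long (x), 16 wide (y), 26 high, centred on this point, which is 24 mm above the underside, 2 mm above the slab's top. z up, x along the stem away from the crossbar. 0.1 to 0.2 kg.
- ell_mid (a point): L-shaped slate-grey plastic cartridge, flat on the table, 48 mm high. Slab 22 mm thick (long leg x -18 to 18, y -42 to 58 mm; foot x 18 to 52, y -42 to -8 mm), on it an upright grip rib 16 mm wide (x), 54 long (y), 26 high, centred on this point, which is 24 mm above the underside, 2 mm above the slab's top. z up. 0.1 to 0.2 kg.
- foam_tee_seat (a point): Where tee_mid is, with the same axes, when the T is fully home in its cutout: 22 mm deep, 1.5 mm clear on each side, 4 mm 45-degree bevel at the mouth; the point is 24 mm above its floor, 2 mm above the foam's top. Springy lips at both ends of the crossbar: set down, the T stops about half-way; 6 to 14 N straight down pushes it past them to the floor, where it stays, slab flush with the foam.
- foam_ell_seat (a point): Where ell_mid is, with the same axes, when the L is fully home in its cutout in the other foam block; depth, clearance, bevel and force as for the T cutout. Springy lips at the two ends of the long leg. The slab is then flush with the foam.
- switch (a joint): Rotary switch on the shaker's top panel, vertical axis: 0 = off, 1.2 rad = on, growing clockwise seen from above. An over-centre spring holds it against the stop at either end (about 0.13 N m to turn it out).
- switch_grip (a point): On the axis of the rotary switch, on its black bar handle, 102 mm above the table. The bar is 68 mm long (this point's x), 15 mm wide (y) and 32 mm high, its top 14 mm above the point; the disc under the bar (radius 26 mm) is 18 mm below the point. The axes turn with the handle; z up; the white mark is at the -x end.
- bar_mid (a point): Plain straight cartridge of the same plastic (100 x 36 x 22 mm slab with a rib, 48 mm high), not needed: leave it alone. The point is at its centre, half-way up.
- rack: Brick-red tube rack lying on the table, 100 x 200 x 28 mm; origin at the centre of its underside. Leave it alone.
- tipbox: Light grey pipette-tip box, 88 x 128 x 75 mm; origin at the centre of its underside. Leave it alone.
- bottle: White bottle, 64 mm in diameter, 150 mm high; origin at the centre of its underside. Leave it alone.
- shaker: Off-white bench shaker, 270 (x) x 280 (y) mm; origin at the centre of its underside. On its right half (y -55 mm) the nest: two dark grey foam blocks, 118 (x) x 140 mm each, at x -59 and 59 mm, one with the T cutout, one with the L cutout; which is which varies. Foam top 90 mm above the table. The switch is on the panel on its left half, at x 0, y 83 mm, panel 74 mm high. Fixed.

How it is judged:
By the outcome, as a careful person would: the job done as asked, in the order asked, and still so for the second after the job is handed in, with the robot touching nothing.
It also fails if it takes over 64 s, if anything falls off the work surface, if the arm or the gripper's body presses on something with over 40 N, if the wrist force passes 120 N, or if a joint passes its speed limit or range.

ROBOT

A 6-joint arm with a two-finger parallel gripper is mounted at the origin on the work surface. World frame = base frame: x ahead of the robot, y to its left, z up, the work surface at z = 0. Lengths are in m, angles in rad, forces in N, time in s.
With the tool pointing down it reaches from about 0.375 to 0.9 m from the base axis. Payload 3.1 kg.
Tool frame: the origin (TCP) lies on the centre line of the jaws, within the pads' length; the fingertips stand 17 mm ahead of it and the grasp point (between the pads) lies 2 mm behind it; y points along the fingers, z is the direction in which the jaws open and shut, and the axes are right-handed (so a half turn about y gives the same grasp; the last joint's range is limited). The gripper opens to 85 mm and grips with 20 to 120 N. Pads are 22 mm wide; open, the fingers measure 114 mm over their backs; the gripper's body (76 mm by 85 mm) begins 54 mm behind the grasp point. The pads swing forward as they close: fully open they stand 13 mm farther back than shut.
Start: joints at [0.964, 0.527, 1.433, -0, 1.181, -0.178], TCP at [0.26, 0.568, 0.248] pointing down, gripper open.
Joint ranges: [-3.08, 3.08], [-0.75, 2.2], [0.22, 2.44], [-1.43, 4.57], [0, 2.65], [-2.85, 2.85]. Speed limits (rad/s): [2.79, 2.79, 3.14, 3.14, 3.14, 3.14].

INTERFACE

Orientations are given as a unit quaternion [x, y, z, w].
In Python, from station import manip gives the robot as it stands.
- The arm moves only by the shell command python3 -m handwheel 'ROWS' [FORCE]. ROWS is JSON, one flat list of numbers, 7 for each row, row after row: the shift along the tool's x, y, z in cm, then the turn, a rotation vector about the tool's x, y, z in rad, then the finger opening in cm, from 0 to 8.54. A call has 1 to 10 rows; each row is the pose to reach, as a shift and turn from the pose commanded when the call began, along the tool's axes at that moment; what a row does not reach only later rows make up. A row lasts 1/12 s, in which the tool goes at most 41.7 mm and 7.16 degrees, less where a joint would pass 70% of its speed; a pose out of reach is approached as far as the arm can. A call with a gripper value outside its range is refused whole. The fingers move at their own pace and stop on an object; FORCE is the grip in N (left out, the last holds). Time passes only in rows, so rows that repeat a pose let the fingers close. It gives the time, the measured TCP pose, the force and the opening at its end, in the units of the state.
- manip.sense(): the state, without advancing time (a new reading comes with each control period).
- manip.snapshot(name): name is "side" or "top" or "wrist"; returns a dict with "frame" (480x640x3 uint8, red, green, blue), "depth" (480x640 float32, m along the optical axis (not along the pixel's ray), 0 where there is no reading), "camera_matrix" (3x3 intrinsics, pixels), "rvec" (rotation vector, rad) and "tvec" (3), from world to camera coordinates, as OpenCV has them. Camera axes: x right, y down, z forward; pixel columns grow to the right and rows downward; lengths in m; the calibration is good to about 2 mm. A picture is of the moment at which its call begins.
- manip.sign_off(): hands the job in, once; it reports no verdict.
The state is a dict: "t": time; "q": joint angles; "qd": joint speeds; "tau": joint torques, N m; "tcp_pos": TCP position; "tool_rot": TCP orientation; "force": force on the tool from outside, world axes, zero at the start; "ft_torque": the same for the moment, N m; "finger_gap": opening from 0.0 (shut) to 1.0 (fully open).
Only numpy, scipy, OpenCV 4.12 (cv2) and the standard library are available. Lean on these libraries where they do the work, as an engineer would, in place of code of your own. Each camera call takes 0.05 s, during which the arm holds its last target.

## Working session

There is one attempt and no reset: what is moved stays moved. The work goes in short steps, Python scripts to look and compute and a shell command to move; the robot and the scene stay as the last step left them, time stands still between calls to the robot, and variables do not carry over. Pictures are saved under pics/ and viewed, and the job is handed in when it is done.

```bash
ls; mkdir -p pics; python3 - <<'E'
from station import manip
import cv2,numpy as np
print(manip.sense())
for n in ["side","top","wrist"]:
    s=manip.snapshot(n)
    cv2.imwrite(f"pics/{n}0.png",s["frame"][:,:,::-1])
    np.savez(f"pics/{n}0.npz",**s)
    R=cv2.Rodrigues(np.array(s["rvec"]))[0]; print(n,-R.T@np.array(s["tvec"]).ravel(),R[2],s["camera_matrix"][0][0])
E
```

```text
pics
{'t': 0.0, 'q': array([ 9.63474816e-01,  5.28486186e-01,  1.43388450e+00,  5.01858118e-06,
        1.18142045e+00, -1.78516310e-01]), 'qd': array([ 0.00066384, -0.00077273, -0.00096361, -0.00094561,  0.00209235,
        0.0008636 ]), 'tau': array([ 1.13739486e-04, -4.42345655e+01, -1.78030086e+01, -2.77427080e-04,
        8.60455271e-03,  4.12480460e-06]), 'tcp_pos': array([0.25945437, 0.56785868, 0.24732695]), 'tool_rot': array([ 0.69163349, -0.15074638,  0.15014813, -0.69019865]), 'force': array([ 0.3074825 , -0.22743658,  0.12733084]), 'ft_torque': array([-0.03268301, -0.04659739, -0.02014776]), 'finger_gap': 1.0012373579190212}
side [ 0.26132083 -1.03633301  0.82969417] [ 0.2465258   0.73846424 -0.62761103] 467.6000465350507
top [ 0.27647728 -0.16850808  1.49579356] [ 0.18999699  0.0166298  -0.98164382] 600.5889178054398
wrist [0.18253577 0.60418604 0.37291677] [ 0.29629343 -0.13627333 -0.94532523] 357.0950186950996
```

View pics/top0.png

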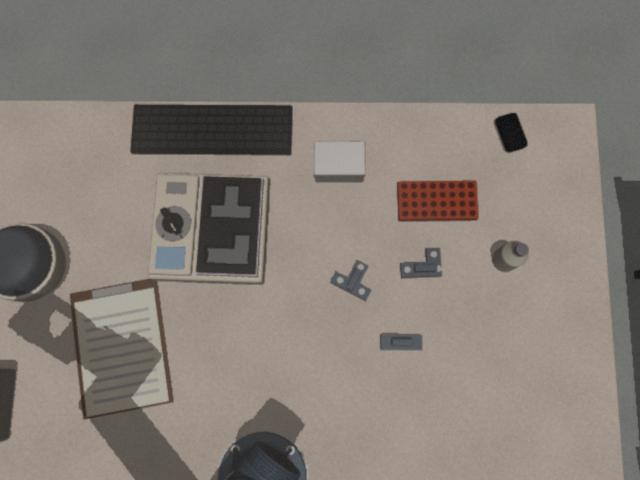

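View pics/side0.png

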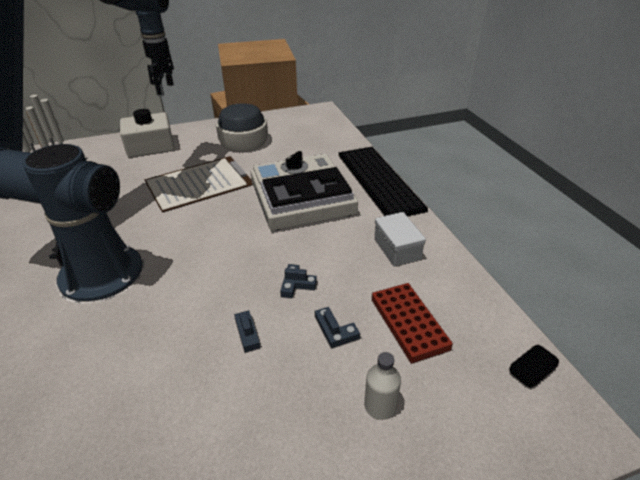

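View pics/wrist0.png

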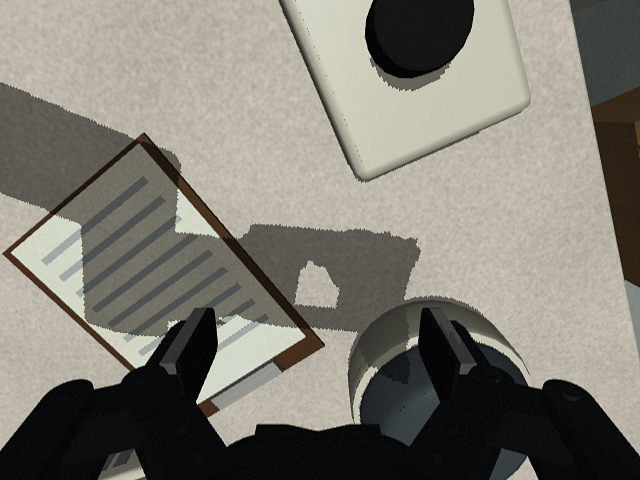

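```bash
cat > h.py <<'E'
import numpy as np, cv2
from scipy.spatial.transform import Rotation as Rn
def load(f):
    return dict(np.load(f))
def cloud(s):
    d=s["depth"].astype(float); K=np.array(s["camera_matrix"]); 
    R=cv2.Rodrigues(np.array(s["rvec"],float))[0]; t=np.array(s["tvec"],float).ravel()
    v,u=np.mgrid[0:480,0:640]
    p=np.stack([(u-K[0,2])/K[0,0]*d,(v-K[1,2])/K[1,1]*d,d],-1)
    w=(p-t)@R
    w[d<=0]=np.nan
    return w
def ortho(s,z,x0,x1,y0,y1,res=0.001):
    """rectify image to plane z; rows: x decreasing, cols: y decreasing (like top view)"""
    xs=np.arange(x1,x0,-res); ys=np.arange(y1,y0,-res)
    X,Y=np.meshgrid(xs,ys,indexing='ij')
    P=np.stack([X,Y,np.full_like(X,z)],-1).reshape(-1,3)
    px=cv2.projectPoints(P,np.array(s["rvec"],float),np.array(s["tvec"],float),np.array(s["camera_matrix"],float),None)[0].reshape(X.shape+(2,)).astype(np.float32)
    return cv2.remap(s["frame"],px[...,0],px[...,1],cv2.INTER_LINEAR)
E
python3 - <<'E'
from h import *
s=load("pics/top0.npz"); w=cloud(s)
def st(n,u0,u1,v0,v1):
    a=w[v0:v1,u0:u1].reshape(-1,3); a=a[~np.isnan(a[:,0])]
    print(n,a.shape,np.percentile(a,[5,50,95],axis=0).round(3).tolist())
st("table",300,320,330,350)
st("foam",200,260,180,270)
st("panel",160,190,245,265)
st("switch",160,185,210,235)
for n,(u0,u1,v0,v1) in dict(T=(325,375,255,305),L=(395,447,243,285),bar=(375,428,328,355)).items():
    a=w[v0:v1,u0:u1].reshape(-1,3)
    for lo,hi in((.012,.032),(.038,.06)):
        b=a[(a[:,2]>lo)&(a[:,2]<hi)]
        print(n,lo,len(b),b.mean(0).round(4)if len(b) else 0)
        if len(b)>5:
            print(cv2.minAreaRect((b[:,:2]*1000).astype(np.float32)))
a=w[165:290,140:275].reshape(-1,3)
b=a[(a[:,2]>.03)]; print('shaker',cv2.minAreaRect((b[:,:2]*1000).astype(np.float32)))
b=a[(a[:,2]>.083)&(a[:,2]<.097)]; print('foam',cv2.minAreaRect((b[:,:2]*1000).astype(np.float32)))
b=a[(a[:,2]>.103)]; print('sw',len(b),b.mean(0),cv2.minAreaRect((b[:,:2]*1000).astype(np.float32)))
E
```

```text
table (399, 3) [[0.303, -0.127, -0.006], [0.323, -0.104, -0.001], [0.345, -0.083, 0.004]]
foam (5382, 3) [[0.494, 0.023, 0.064], [0.592, 0.09, 0.087], [0.694, 0.154, 0.094]]
panel (597, 3) [[0.499, 0.189, 0.069], [0.52, 0.221, 0.074], [0.542, 0.254, 0.079]]
switch (625, 3) [[0.57, 0.204, 0.072], [0.596, 0.225, 0.083], [0.626, 0.259, 0.118]]
T 0.012 610 [ 0.4662 -0.2111  0.0217]
((477.5709228515625, -216.4794158935547), (99.27220916748047, 80.86688995361328), 62.6926155090332)
T 0.038 149 [ 0.4682 -0.2123  0.0476]
((468.6506042480469, -212.40255737304688), (15.634002685546875, 54.644378662109375), 63.62457275390625)
L 0.012 634 [ 0.5086 -0.3858  0.0215]
((514.8536376953125, -379.2033386230469), (70.00740051269531, 101.69001007080078), 3.6803946495056152)
L 0.038 157 [ 0.4982 -0.387   0.0466]
((498.4604797363281, -387.6596984863281), (16.70240592956543, 54.377193450927734), 4.697460651397705)
bar 0.012 475 [ 0.32   -0.3279  0.0213]
((320.1199035644531, -328.7579345703125), (35.75800323486328, 100.76551055908203), 2.0075223445892334)
bar 0.038 149 [ 0.3193 -0.3284  0.047 ]
((319.4320373535156, -328.82354736328125), (14.449873924255371, 50.276119232177734), 0.6626299619674683)
shaker ((594.6840209960938, 145.0531005859375), (280.740966796875, 272.8832092285156), 88.21844482421875)
foam ((593.0877685546875, 139.55006408691406), (244.1150665283203, 242.36033630371094), 89.0661849975586)
sw 195 [0.59552181 0.22707428 0.1142867 ] ((596.0905151367188, 228.07254028320312), (68.63224029541016, 15.90329647064209), 32.457035064697266)
```

```bash
python3 - <<'E'
from h import *
s=load("pics/top0.npz")
o1=ortho(s,.09,.3,.75,-.05,.4,.001)
o2=ortho(s,.022,.3,.6,-.55,0,.001)
cv2.imwrite("pics/o1.png",cv2.resize(o1[:,:,::-1],None,fx=1.3,fy=1.3)); cv2.imwrite("pics/o2.png",cv2.resize(o2[:,:,::-1],None,fx=1.4,fy=1.4))
E
```

```text
(no output)
```

View pics/o1.png

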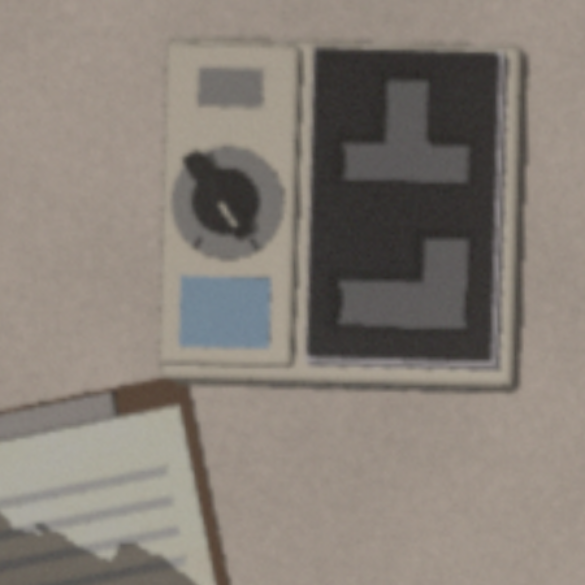

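View pics/o2.png

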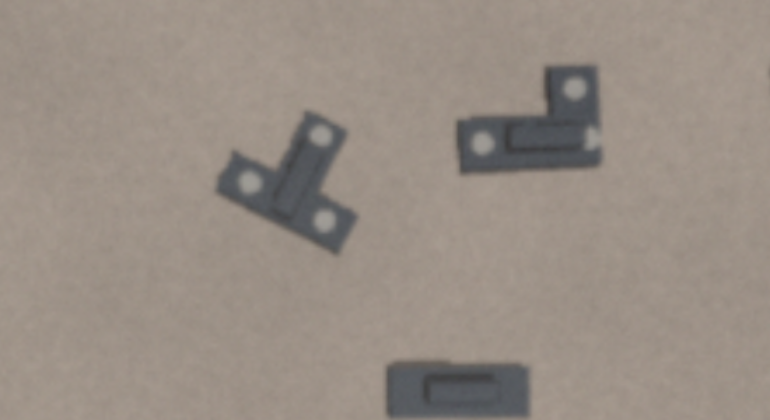

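```bash
cat >> h.py <<'E'
def rows(st,pos,yaw):
    """tool down (y=-Z); tool x axis at angle yaw or yaw+pi (closest) in world. prints shift cm and rotvec"""
    R0=Rn.from_quat(st["tool_rot"]); p0=np.array(st["tcp_pos"])
    best=None
    for k in (0,np.pi):
        a=yaw+k
        x=np.array([np.cos(a),np.sin(a),0]); y=np.array([0,0,-1.]); z=np.cross(x,y)
        rv=(R0.inv()*Rn.from_matrix(np.stack([x,y,z],1))).as_rotvec()
        if best is None or np.linalg.norm(rv)<np.linalg.norm(best): best=rv
    sh=R0.inv().apply(np.array(pos)-p0)*100
    n=max(np.linalg.norm(sh)/4.17,np.degrees(np.linalg.norm(best))/7.16)
    print("shift",sh.round(2),"turn",best.round(3),"minrows",round(n,1)); return sh,best
def yawof(st):
    R0=Rn.from_quat(st["tool_rot"]).as_matrix(); return np.degrees(np.arctan2(R0[1,0],R0[0,0]))
E
python3 - <<'E'
from h import *
from station import manip
s=manip.sense(); print(Rn.from_quat(s["tool_rot"]).as_matrix().round(3),yawof(s))
w=load("pics/wrist0.npz"); R=cv2.Rodrigues(w["rvec"])[0]; c=-R.T@w["tvec"].ravel()
M=Rn.from_quat(s["tool_rot"]).as_matrix(); print("cam in tool",M.T@(c-s["tcp_pos"]), (M.T@R.T).round(3))
rows(s,[.47,-.28,.28],np.radians(-26.5))
E
```

```text
[[ 0.909 -0.001  0.416]
 [-0.416 -0.001  0.909]
 [-0.    -1.    -0.002]] -24.565996841056528
cam in tool [-0.08511388 -0.125356    0.00070344] [[-0.     0.945  0.326]
 [-0.001 -0.326  0.945]
 [ 1.     0.     0.001]]
shift [ 54.39  -3.14 -68.38] turn [ 0.002  0.034 -0.   ] minrows 21.0
```

```bash
python3 - <<'E'
from h import *
from station import manip
s=manip.sense()
rows(s,[.58,.14,.28],np.radians(-26.5))
E
```

```text
shift [ 46.94  -3.22 -25.61] turn [ 0.002  0.034 -0.   ] minrows 12.8
```

```bash
python3 -m handwheel '[46.9,-3.2,-25.6,0.002,0.034,0,8.5,46.9,-3.2,-25.6,0.002,0.034,0,8.5,46.9,-3.2,-25.6,0.002,0.034,0,8.5,46.9,-3.2,-25.6,0.002,0.034,0,8.5,46.9,-3.2,-25.6,0.002,0.034,0,8.5,46.9,-3.2,-25.6,0.002,0.034,0,8.5,46.9,-3.2,-25.6,0.002,0.034,0,8.5,46.9,-3.2,-25.6,0.002,0.034,0,8.5,46.9,-3.2,-25.6,0.002,0.034,0,8.5,46.9,-3.2,-25.6,0.002,0.034,0,8.5]'
python3 - <<'E'
from h import *
from station import manip
s=manip.sense()
print(s["q"],yawof(s))
rows(s,[.58,.14,.28],np.radians(-26.5))
E
```

```text
t: 0.98
tcp_pos: [0.5096, 0.2335, 0.2732]
tool_rot: [-0.688, 0.162, -0.162, 0.689]
force: [0.3, 1.2, 1.0]
finger_gap: 0.993
[ 0.22944885  0.41125699  1.56803085  0.00181569  1.16164024 -0.87912443] -26.52475848462377
shift [10.47 -0.7  -5.22] turn [-0.002 -0.    -0.001] minrows 2.8
```

```bash
python3 -m handwheel '[10.5,-0.7,-5.2,0,0,0,8.5,10.5,-0.7,-5.2,0,0,0,8.5,10.5,-0.7,-5.2,0,0,0,8.5,10.5,-0.7,-5.2,0,0,0,8.5,10.5,-0.7,-5.2,0,0,0,8.5]'
python3 - <<'E'
from h import *
from station import manip
s=manip.sense(); print(s["tcp_pos"])
w=manip.snapshot("wrist"); np.savez("pics/w1.npz",**w); cv2.imwrite("pics/w1.png",w["frame"][:,:,::-1])
w=manip.snapshot("top"); np.savez("pics/t1.npz",**w)
rows(s,[.45,-.27,.28],np.radians(-26.5))
E
```

```text
t: 1.4
tcp_pos: [0.5807, 0.1401, 0.2797]
tool_rot: [-0.687, 0.164, -0.163, 0.689]
force: [-1.2, 0.5, -0.1]
finger_gap: 0.999
[0.58066618 0.14011283 0.27966141]
shift [  6.78  -0.12 -42.5 ] turn [-0.002 -0.004 -0.001] minrows 10.3
```

View pics/w1.png

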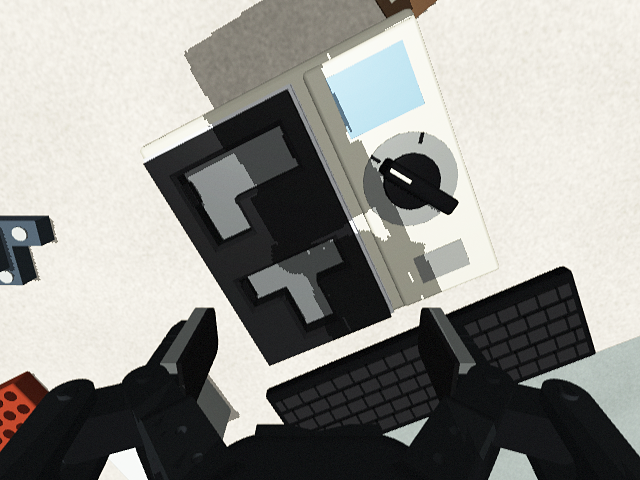

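```bash
python3 - <<'E'
from h import *
s=load("pics/w1.npz"); w=cloud(s)
o=ortho(s,.09,.44,.74,-.01,.29,.0005)
cv2.imwrite("pics/o3.png",o[:,:,::-1])
a=w[:300].reshape(-1,3); a=a[(a[:,0]>.4)&(a[:,0]<.78)&(a[:,1]>-.05)&(a[:,1]<.32)]
b=a[a[:,2]>.103]; print('sw',len(b),b.mean(0),cv2.minAreaRect((b[:,:2]*1000).astype(np.float32)))
for lo,hi in((.055,.08),(.085,.095)):
  b=a[(a[:,2]>lo)&(a[:,2]<hi)]; print(lo,len(b),np.percentile(b[:,2],[5,50,95]))
# height image
H=np.zeros((600,600),np.uint8)
i=((.74-a[:,0])/.0005).astype(int); j=((.29-a[:,1])/.0005).astype(int); ok=(i>=0)&(i<600)&(j>=0)&(j<600)
H[i[ok],j[ok]]=np.clip((a[ok,2]-.05)/.07*255,1,255).astype(np.uint8)
H=cv2.dilate(H,np.ones((3,3)))
cv2.imwrite("pics/h3.png",H)
E
```

```text
sw 1504 [0.59368209 0.22883801 0.11530282] ((595.316162109375, 229.7342987060547), (67.58617401123047, 15.004556655883789), 32.96467590332031)
0.055 44011 [0.05731163 0.07356401 0.07669121]
0.085 19404 [0.08700979 0.08961023 0.09086191]
```

View pics/o3.png

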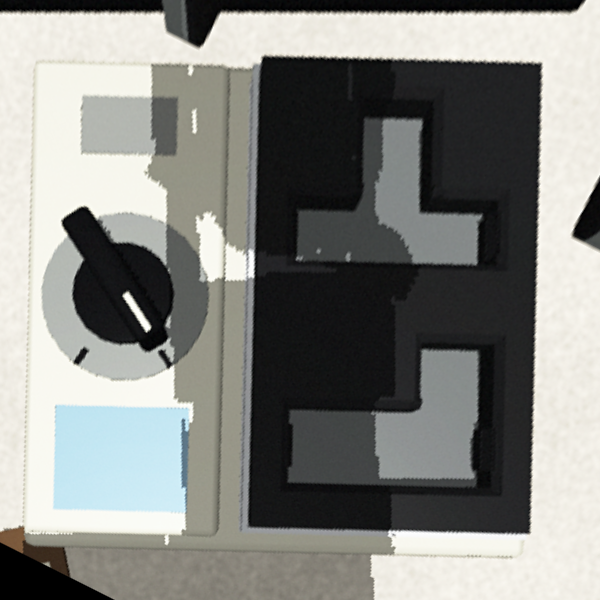

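View pics/h3.png

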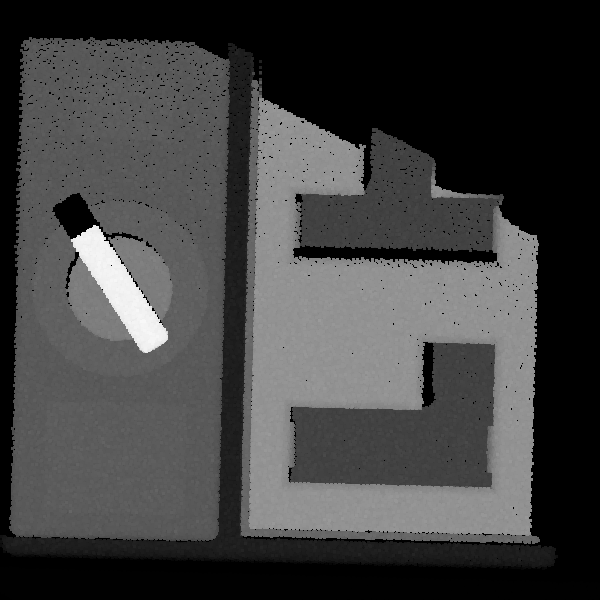

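```bash
cat >> h.py <<'E'
from scipy.optimize import minimize
TEE=np.array([[-30,-50],[0,-50],[0,-16],[50,-16],[50,16],[0,16],[0,50],[-30,50]])/1000.
ELL=np.array([[-18,-42],[52,-42],[52,-8],[18,-8],[18,58],[-18,58]])/1000.
RES=.00025;HW=.13
def sdf(poly):
    n=int(2*HW/RES); im=np.zeros((n,n),np.uint8)
    cv2.fillPoly(im,[np.round((poly+HW)/RES).astype(np.int32)],255)
    ins=cv2.distanceTransform(im,cv2.DIST_L2,5); out=cv2.distanceTransform(255-im,cv2.DIST_L2,5)
    return (out-ins)*RES   # [y,x], positive outside
def look(S,p,pose):
    c,s=np.cos(pose[2]),np.sin(pose[2]); d=p-pose[:2]
    x=d[:,0]*c+d[:,1]*s; y=-d[:,0]*s+d[:,1]*c
    return cv2.remap(S.astype(np.float32),((x+HW)/RES).astype(np.float32)[:,None],((y+HW)/RES).astype(np.float32)[:,None],cv2.INTER_LINEAR,borderMode=cv2.BORDER_CONSTANT,borderValue=.2).ravel()
def fit(poly,inn,out,oin,oout,p0):
    """inn pts must have sdf<=oin ; out pts sdf>=oout"""
    S=sdf(poly)
    def cost(q):
        pose=[q[0],q[1],q[2]]
        a=np.maximum(look(S,inn,pose)-oin,0); b=np.maximum(oout-look(S,out,pose),0)
        a=np.minimum(a,.01);b=np.minimum(b,.01)
        return (a.sum()+b.sum())/(len(inn))*1e3
    best=None
    for dx in(-.004,0,.004):
      for da in (-.05,0,.05):
        r=minimize(cost,[p0[0]+dx,p0[1]-dx,p0[2]+da],method="Nelder-Mead",options=dict(initial_simplex=np.array([[p0[0]+dx,p0[1],p0[2]+da]]*4)+np.vstack([np.zeros(3),np.diag([.004,.004,.04])]),xatol=1e-5,fatol=1e-6))
        if best is None or r.fun<best.fun: best=r
    return best
E
cat > nest.py <<'E'
from h import *
import sys
s=load(sys.argv[1]); w=cloud(s).reshape(-1,3); w=w[~np.isnan(w[:,0])]
for n,P,p0 in (("T",TEE,(.64,.095,-.035)),("L",ELL,(.515,.09,-.035))):
    a=w[np.hypot(w[:,0]-p0[0],w[:,1]-p0[1])<.068]
    inn=a[(a[:,2]<.072)&(a[:,2]>.062)][:,:2]; out=a[(a[:,2]>.0885)&(a[:,2]<.095)][:,:2]
    r=fit(P,inn,out,.0015,.0055,p0); print(n,len(inn),len(out),r.x[:2].round(4),np.degrees(r.x[2]).round(2),r.fun)
    r=fit(P,inn,out,.0015,.0045,p0); print(n,len(inn),len(out),r.x[:2].round(4),np.degrees(r.x[2]).round(2),r.fun)
E
python3 nest.py pics/w1.npz; python3 nest.py pics/top0.npz
```

```text
T 3739 7735 [0.6414 0.0911] -1.47 0.17802244424819946
T 3739 7735 [0.6415 0.0911] -1.47 0.08527841418981552
L 5630 7663 [0.5164 0.086 ] -1.35 0.10034341365098953
L 5630 7663 [0.5163 0.0859] -1.37 0.028637511655688286
T 662 861 [0.6428 0.0894] -1.26 0.26591482758522034
T 662 861 [0.6428 0.0895] -1.24 0.14433743059635162
L 766 689 [0.5177 0.0844] -0.99 0.9381654262542725
L 766 689 [0.5175 0.0845] -1.0 0.8411285877227783
```

```bash
python3 -m handwheel '[6.8,-0.1,-42.5,0,0,0,8.5,6.8,-0.1,-42.5,0,0,0,8.5,6.8,-0.1,-42.5,0,0,0,8.5,6.8,-0.1,-42.5,0,0,0,8.5,6.8,-0.1,-42.5,0,0,0,8.5,6.8,-0.1,-42.5,0,0,0,8.5,6.8,-0.1,-42.5,0,0,0,8.5,6.8,-0.1,-42.5,0,0,0,8.5,6.8,-0.1,-42.5,0,0,0,8.5,6.8,-0.1,-42.5,0,0,0,8.5]'; python3 -m handwheel '[0,0,0,0,0,0,8.5,0,0,0,0,0,0,8.5,0,0,0,0,0,0,8.5]'
python3 - <<'E'
from h import *
from station import manip
s=manip.sense(); print(s["tcp_pos"])
w=manip.snapshot("wrist"); np.savez("pics/w2.npz",**w); cv2.imwrite("pics/w2.png",w["frame"][:,:,::-1])
E
```

```text
t: 2.33
tcp_pos: [0.4541, -0.2551, 0.2804]
tool_rot: [-0.688, 0.161, -0.161, 0.689]
force: [1.9, -0.6, 0.6]
finger_gap: 0.993
t: 2.58
tcp_pos: [0.4548, -0.2537, 0.28]
tool_rot: [-0.687, 0.162, -0.162, 0.69]
force: [-0.0, 0.2, -1.0]
finger_gap: 0.993
[ 0.45479929 -0.25372485  0.2800342 ]
```

View pics/w2.png

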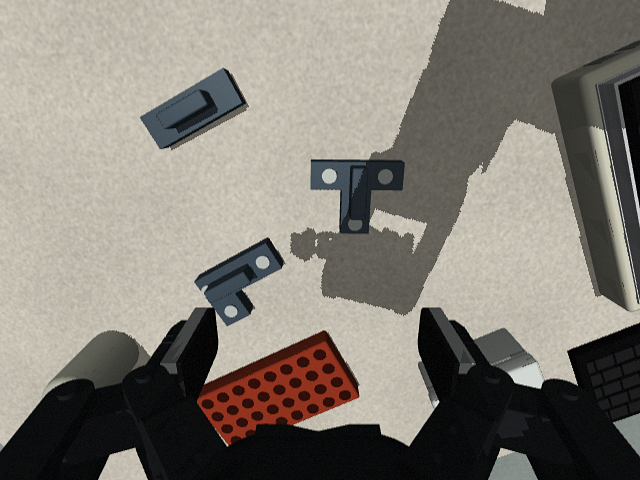

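```bash
cat > cart.py <<'E'
from h import *
import sys
s=load(sys.argv[1]); w=cloud(s).reshape(-1,3); w=w[~np.isnan(w[:,0])]
for n,P,p0 in (("T",TEE,(.468,-.212,-.47)),("L",ELL,(.498,-.387,.06))):
    a=w[np.hypot(w[:,0]-p0[0],w[:,1]-p0[1])<.08]
    inn=a[(a[:,2]<.026)&(a[:,2]>.017)][:,:2]; out=a[(a[:,2]<.003)][:,:2]
    r=fit(P,inn,out,0,0,p0); print(n,len(inn),len(out),r.x[:2].round(4),np.degrees(r.x[2]).round(2),r.fun)
    b=a[(a[:,2]>.042)]; 
    if len(b)>9: print(" rib",cv2.minAreaRect((b[:,:2]*1000).astype(np.float32)),np.median(b[:,2]))
E
python3 cart.py pics/w2.npz; python3 cart.py pics/top0.npz
python3 - <<'E'
from h import *
from station import manip
s=manip.sense()
rows(s,[.468,-.212,.12],np.radians(-27))
E
```

```text
T 2957 11131 [ 0.4677 -0.2109] -27.05 0.0031096762977540493
 rib ((455.9256896972656, -232.56126403808594), (112.14601135253906, 53.803688049316406), 62.18163299560547) 0.3410885682392035
L 2283 8164 [ 0.498  -0.3865] 2.92 0.020539037883281708
 rib ((497.5056457519531, -386.1636047363281), (16.295398712158203, 54.16864013671875), 3.5320444107055664) 0.04741900929339156
T 491 2073 [ 0.4689 -0.2122] -26.85 0.009833249263465405
 rib ((468.6065368652344, -212.4914093017578), (15.435623168945312, 54.644378662109375), 63.62457275390625) 0.04794866356073442
L 524 2032 [ 0.4993 -0.388 ] 2.74 0.022483302280306816
 rib ((498.4604797363281, -387.6596984863281), (16.70240592956543, 54.377193450927734), 4.697460651397705) 0.046893893753966874
shift [-0.65 16.02  4.23] turn [-0.003  0.011 -0.001] minrows 4.0
```

```bash
python3 -m handwheel '[-0.65,14,4.3,-0.003,0.011,-0.001,5,-0.65,14,4.3,-0.003,0.011,-0.001,5,-0.65,14,4.3,-0.003,0.011,-0.001,5,-0.65,16,4.3,-0.003,0.011,-0.001,5,-0.65,18,4.3,-0.003,0.011,-0.001,5,-0.65,20,4.3,-0.003,0.011,-0.001,5,-0.65,20,4.3,-0.003,0.011,-0.001,5,-0.65,20,4.3,-0.003,0.011,-0.001,5]' 60
python3 - <<'E'
from h import *
from station import manip
s=manip.sense(); print(s["tcp_pos"],yawof(s))
w=manip.snapshot("wrist"); np.savez("pics/w3.npz",**w); cv2.imwrite("pics/w3.png",w["frame"][:,:,::-1])
rows(s,[.4683,-.2115,.044],np.radians(-27))
E
python3 cart.py pics/w3.npz
```

```text
t: 3.3
tcp_pos: [0.4685, -0.2115, 0.0798]
tool_rot: [-0.688, 0.166, -0.164, 0.688]
force: [0.1, -0.1, 0.3]
finger_gap: 0.581
[ 0.46846579 -0.21153052  0.07979981] -26.96836481288065
shift [-0.01  3.58 -0.  ] turn [ 0.     0.001 -0.002] minrows 0.9
T 10365 30792 [ 0.4675 -0.2114] -26.99 0.009384799748659134
 rib ((465.9891662597656, -212.21328735351562), (127.65543365478516, 54.61185836791992), 49.515750885009766) 0.13390989672574474
L 1062 15818 [ 0.4981 -0.3884] 2.52 0.0561072900891304
```

View pics/w3.png

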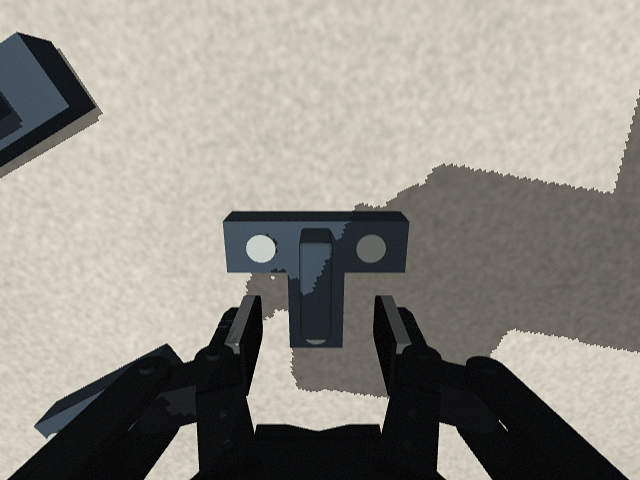

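```bash
python3 -m handwheel '[0,2,0,0,0,0,5,0,3.6,0,0,0,0,5,0,3.6,0,0,0,0,5,0,3.6,0,0,0,0,1,0,3.6,0,0,0,0,1,0,3.6,0,0,0,0,1,0,3.6,0,0,0,0,1,0,3.6,0,0,0,0,1]' 60
python3 - <<'E'
from h import *
from station import manip
s=manip.sense(); print(s["tcp_pos"],yawof(s),s["force"],s["finger_gap"]*85)
w=manip.snapshot("wrist"); np.savez("pics/w4.npz",**w); cv2.imwrite("pics/w4.png",w["frame"][:,:,::-1])
E
python3 cart.py pics/w4.npz
```

```text
t: 4.02
tcp_pos: [0.4695, -0.2144, 0.0461]
tool_rot: [0.688, -0.165, 0.167, -0.687]
force: [0.1, 0.5, 6.2]
finger_gap: 0.172
[ 0.46945691 -0.21443071  0.04609328] -27.151138402997276 [0.06858408 0.50214449 6.19227688] 14.65050490913592Traceback (most recent call last):
  File "cart.py", line 7, in <module>
    r=fit(P,inn,out,0,0,p0); print(n,len(inn),len(out),r.x[:2].round(4),np.degrees(r.x[2]).round(2),r.fun)
  File "h.py", line 58, in fit
    r=minimize(cost,[p0[0]+dx,p0[1]-dx,p0[2]+da],method="Nelder-Mead",options=dict(initial_simplex=np.array([[p0[0]+dx,p0[1],p0[2]+da]]*4)+np.vstack([np.zeros(3),np.diag([.004,.004,.04])]),xatol=1e-5,fatol=1e-6))
    res = _minimize_neldermead(fun, x0, args, callback, bounds=bounds,
                               **options)
    fsim[k] = func(sim[k])
              ~~~~^^^^^^^^
    fx = function(np.copy(x), *(wrapper_args + args))
  File "h.py", line 52, in cost
    a=np.maximum(look(S,inn,pose)-oin,0); b=np.maximum(oout-look(S,out,pose),0)
                                                            ~~~~^^^^^^^^^^^^
  File "h.py", line 46, in look
    return cv2.remap(S.astype(np.float32),((x+HW)/RES).astype(np.float32)[:,None],((y+HW)/RES).astype(np.float32)[:,None],cv2.INTER_LINEAR,borderMode=cv2.BORDER_CONSTANT,borderValue=.2).ravel()
           ~~~~~~~~~^^^^^^^^^^^^^^^^^^^^^^^^^^^^^^^^^^^^^^^^^^^^^^^^^^^^^^^^^^^^^^^^^^^^^^^^^^^^^^^^^^^^^^^^^^^^^^^^^^^^^^^^^^^^^^^^^^^^^^^^^^^^^^^^^^^^^^^^^^^^^^^^^^^^^^^^^^^^^^^^^^^^^
cv2.error: OpenCV(4.12.0) /io/opencv/modules/imgproc/src/imgwarp.cpp:1713: error: (-215:Assertion failed) dst.cols < SHRT_MAX && dst.rows < SHRT_MAX && src.cols < SHRT_MAX && src.rows < SHRT_MAX in function 'remap'
```

View pics/w4.png

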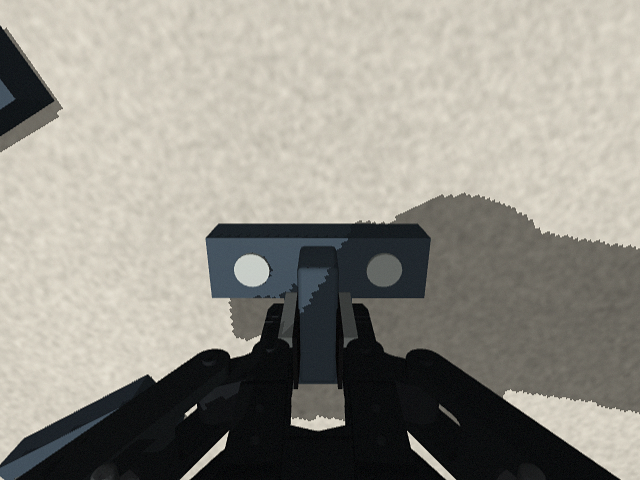

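```bash
sed -i 's/^    a=w\[np.hypot(.*$/&\n    a=a[::max(1,len(a)\/\/20000)]/' cart.py nest.py; python3 cart.py pics/w4.npz
python3 - <<'E'
from h import *
from station import manip
s=manip.sense(); print(s["tcp_pos"],Rn.from_quat(s["tool_rot"]).as_matrix().round(3),s["force"],s["ft_torque"])
E
```

```text
T 2361 7663 [ 0.4672 -0.2121] -27.09 0.01447364129126072
 rib ((465.0888366699219, -213.43113708496094), (121.46162414550781, 54.63761901855469), 46.702247619628906) 0.10002238087664708
L 1802 14142 [ 0.498  -0.3879] 2.86 0.09067000448703766
[ 0.46945098 -0.21445558  0.04609343] [[ 0.89   0.003  0.456]
 [-0.456 -0.003  0.89 ]
 [ 0.004 -1.    -0.001]] [0.91479637 1.00561826 6.92199645] [ 0.12190107 -0.04399954 -0.00839429]
```

```bash
python3 -m handwheel '[0,-1,0,0,0,0,1,0,-3,0,0,0,0,1,0,-6,0,0,0,0,1,0,-9,0,0,0,0,1,0,-12,0,0,0,0,1,0,-12,0,0,0,0,1,0,-12,0,0,0,0,1]' 60
python3 - <<'E'
from h import *
from station import manip
s=manip.sense(); print(s["tcp_pos"],Rn.from_quat(s["tool_rot"]).as_matrix().round(3),s["force"],s["finger_gap"]*85)
w=manip.snapshot("wrist"); np.savez("pics/w5.npz",**w); cv2.imwrite("pics/w5.png",w["frame"][:,:,::-1])
c=cloud(w).reshape(-1,3); a=c[np.hypot(c[:,0]-.468,c[:,1]+.212)<.08]; a=a[a[:,2]>.06]
print(np.histogram(a[:,2],bins=np.arange(.1,.22,.004)))
E
```

```text
t: 4.65
tcp_pos: [0.4693, -0.2144, 0.1668]
tool_rot: [0.689, -0.164, 0.168, -0.686]
force: [-0.1, 0.1, -1.6]
finger_gap: 0.171
[ 0.46932299 -0.21435314  0.16678031] [[ 0.89   0.005  0.456]
 [-0.456 -0.005  0.89 ]
 [ 0.006 -1.    -0.002]] [-0.10696764  0.135384   -1.62748924] 14.533457799401381
(array([   0,    0,    0,    0,   30,  469,  519,  519,  599,  618, 9931,
       1567,  123,  222,  376,  428, 1599, 3576,  461,  482,  394,  824,
        410, 1173, 1626, 2593, 5332, 2679, 2757]), array([0.1  , 0.104, 0.108, 0.112, 0.116, 0.12 , 0.124, 0.128, 0.132,
       0.136, 0.14 , 0.144, 0.148, 0.152, 0.156, 0.16 , 0.164, 0.168,
       0.172, 0.176, 0.18 , 0.184, 0.188, 0.192, 0.196, 0.2  , 0.204,
       0.208, 0.212, 0.216]))
```

View pics/w5.png

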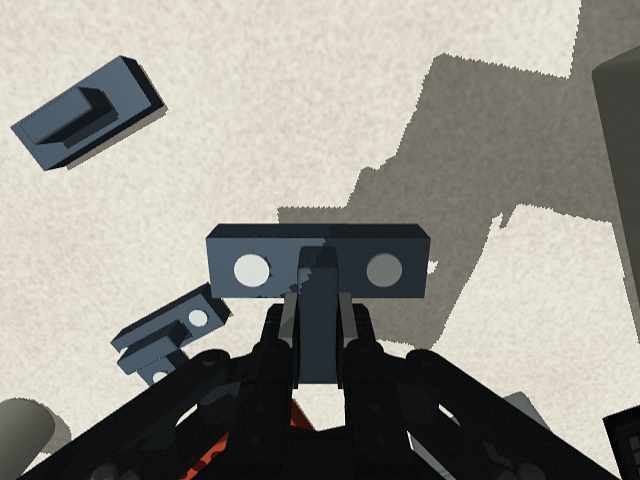

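```bash
python3 - <<'E'
from h import *
from station import manip
s=manip.sense(); rows(s,[.644,.0893,.162],np.radians(-1.45)); print(s["q"])
E
```

```text
shift [ 1.81  0.28 34.97] turn [ 0.002 -0.449  0.002] minrows 8.4
[-6.44860942e-01  5.02873810e-01  1.78975597e+00 -1.13204072e-03
  8.46455520e-01 -1.74108136e+00]
```

```bash
python3 -m handwheel '[1.8,0.3,35,0.002,-0.449,0.002,1,1.8,0.3,35,0.002,-0.449,0.002,1,1.8,0.3,35,0.002,-0.449,0.002,1,1.8,0.3,35,0.002,-0.449,0.002,1,1.8,0.3,35,0.002,-0.449,0.002,1,1.8,0.3,35,0.002,-0.449,0.002,1,1.8,0.3,35,0.002,-0.449,0.002,1,1.8,0.3,35,0.002,-0.449,0.002,1,1.8,0.3,35,0.002,-0.449,0.002,1,1.8,0.3,35,0.002,-0.449,0.002,1]' 60
python3 - <<'E'
from h import *
from station import manip
s=manip.sense(); rows(s,[.644,.0893,.162],np.radians(-1.45)); print(s["q"])
E
```

```text
t: 5.53
tcp_pos: [0.6447, 0.0939, 0.1586]
tool_rot: [-0.706, 0.008, -0.006, 0.708]
force: [-1.1, -0.1, -1.3]
finger_gap: 0.173
shift [-0.06 -0.34 -0.46] turn [-0.002  0.005 -0.003] minrows 0.1
[-0.02757632  0.66713002  1.43855767  0.00277618  1.03866941 -1.57988828]
```

```bash
python3 -m handwheel '[-0.06,-0.34,-0.46,-0.002,0.005,-0.003,1,-0.06,-0.34,-0.46,-0.002,0.005,-0.003,1,-0.06,-0.34,-0.46,-0.002,0.005,-0.003,1,-0.06,-0.34,-0.46,-0.002,0.005,-0.003,1]' 60
cat > hand.py <<'E'
from h import *
import sys
# python hand.py npz  T|L  cx cy yaw zslab : fit held cartridge slab top (z near zslab)
s=load(sys.argv[1]); P=TEE if sys.argv[2]=="T" else ELL
cx,cy,yaw,z=map(float,sys.argv[3:7])
w=cloud(s).reshape(-1,3); w=w[~np.isnan(w[:,0])]
a=w[np.hypot(w[:,0]-cx,w[:,1]-cy)<.09]
top=a[(abs(a[:,2]-z)<.005)]; S=sdf(P)
d=look(S,top[:,:2],[cx,cy,np.radians(yaw)])
print("slab z",np.median(top[d<-.004][:,2]))
E
python3 - <<'E'
from h import *
from station import manip
s=manip.sense(); print(s["tcp_pos"],yawof(s),s["force"])
rows(s,[.644,.0893,.162],np.radians(-1.45))
w=manip.snapshot("wrist"); np.savez("pics/w6.npz",**w); cv2.imwrite("pics/w6.png",w["frame"][:,:,::-1])
w=manip.snapshot("top"); np.savez("pics/t6.npz",**w); cv2.imwrite("pics/t6.png",w["frame"][150:320,120:300,::-1].repeat(3,0).repeat(3,1))
E
```

```text
t: 5.87
tcp_pos: [0.6427, 0.0833, 0.1641]
tool_rot: [0.707, -0.011, 0.012, -0.707]
force: [-0.5, 0.1, -0.8]
finger_gap: 0.171
[0.64270221 0.0833312  0.16411039] -1.8360973339486573 [-0.54339766  0.12731968 -0.81265124]
shift [0.11 0.21 0.6 ] turn [ 0.001 -0.007  0.001] minrows 0.2
```

View pics/w6.png

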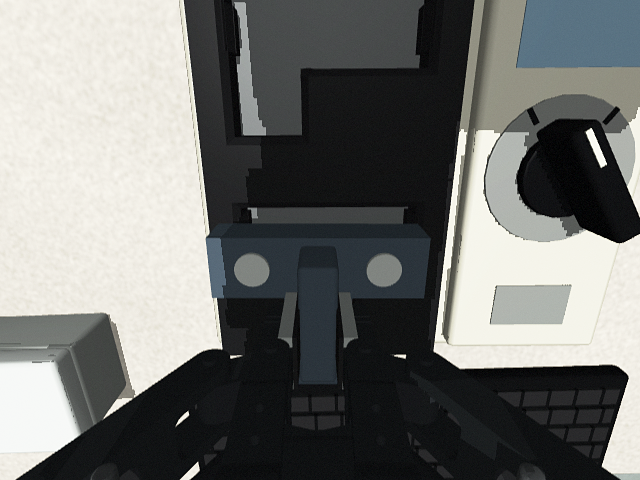

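View pics/t6.png

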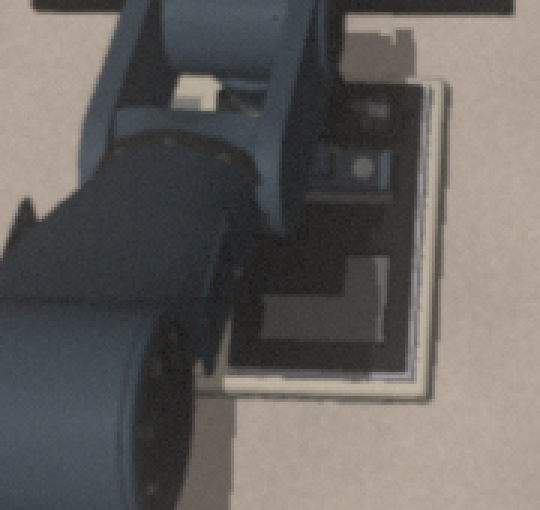

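```bash
python3 -m handwheel '[0.1,0.2,0.5,0.001,-0.007,0.001,1,0.1,0.2,0.5,0.001,-0.007,0.001,1,0.1,0.2,0.5,0.001,-0.007,0.001,1,0.1,0.2,0.5,0.001,-0.007,0.001,1,0.1,0.2,0.5,0.001,-0.007,0.001,1,0.1,0.2,0.5,0.001,-0.007,0.001,1]' 60
python3 - <<'E'
from h import *
from station import manip
s=manip.sense(); print(s["tcp_pos"],yawof(s),s["force"],abs(s["qd"]).max())
rows(s,[.644,.0893,.162],np.radians(-1.45))
w=manip.snapshot("wrist"); np.savez("pics/w7.npz",**w); cv2.imwrite("pics/w7.png",w["frame"][:,:,::-1])
s=manip.sense(); print(s["tcp_pos"],yawof(s),s["force"],abs(s["qd"]).max())
E
```

```text
t: 6.47
tcp_pos: [0.6446, 0.0899, 0.1624]
tool_rot: [0.707, -0.008, 0.008, -0.707]
force: [0.5, -0.8, -2.0]
finger_gap: 0.172
[0.64460016 0.08992089 0.16243872] -1.3001188011881957 [ 0.48055268 -0.79439726 -1.96078531] 0.0011266087646870588
shift [-0.06  0.04 -0.06] turn [-0.     0.003  0.001] minrows 0.0
[0.64460899 0.08989292 0.16240839] -1.301340977624453 [ 0.0349892  -0.71448877 -1.10342521] 0.0023968949900760365
```

```bash
cat > hand.py <<'E'
from h import *
import sys
def edges(f,cx,cy,yaw,z,tol=.004):
    s=load(f); w=cloud(s).reshape(-1,3); w=w[~np.isnan(w[:,0])]
    c,si=np.cos(yaw),np.sin(yaw); d=w[:,:2]-[cx,cy]
    l=np.stack([d[:,0]*c+d[:,1]*si,-d[:,0]*si+d[:,1]*c],1)
    m=(abs(w[:,2]-z)<tol)&(abs(l)<.08).all(1); return l[m],w[m]
if __name__=="__main__":
    cx,cy,yaw,z=map(float,sys.argv[2:6]); l,w=edges(sys.argv[1],cx,cy,np.radians(yaw),z)
    m=(l[:,0]<-.004)&(l[:,0]>-.045); q=l[m]; print(len(q),"zmed",np.median(w[m][:,2]))
    # per-row extents
    for a in np.arange(-.026,-.004,.004):
        r=q[abs(q[:,0]-a)<.002]; print("y ext at x",round(a,3),np.percentile(r[:,1],[.5,99.5]).round(4),"mid",(np.percentile(r[:,1],[.5,99.5]).mean()*1000).round(2))
    for b in (-.045,-.03,.03,.045):
        r=q[abs(q[:,1]-b)<.003]; print("x min at y",b,np.percentile(r[:,0],[1,99]).round(4))
E
python3 hand.py pics/w7.npz .6432 .0899 -1.3 .1385
python3 - <<'E'
import runpy,sys
from h import *
s=load("pics/w7.npz"); w=cloud(s).reshape(-1,3); w=w[~np.isnan(w[:,0])]
p0=(.5164,.086,-.024)
a=w[np.hypot(w[:,0]-p0[0],w[:,1]-p0[1])<.068];a=a[::max(1,len(a)//20000)]
inn=a[(a[:,2]<.072)&(a[:,2]>.062)][:,:2]; out=a[(a[:,2]>.0885)&(a[:,2]<.095)][:,:2]
r=fit(ELL,inn,out,.0015,.005,p0); print(r.x,np.degrees(r.x[2]),r.fun,len(inn))
E
```

```text
10768 zmed 0.13830517962477068
y ext at x -0.026 [-0.0482  0.0508] mid 1.32
y ext at x -0.022 [-0.0483  0.0508] mid 1.28
y ext at x -0.018 [-0.0483  0.051 ] mid 1.36
y ext at x -0.014 [-0.0482  0.0509] mid 1.39
y ext at x -0.01 [-0.0482  0.0509] mid 1.33
y ext at x -0.006 [-0.0482  0.0508] mid 1.29
x min at y -0.045 [-0.0314 -0.0044]
x min at y -0.03 [-0.0315 -0.0043]
x min at y 0.03 [-0.0315 -0.0044]
x min at y 0.045 [-0.0315 -0.0044]
[ 0.5153803   0.08558036 -0.01578449] -0.9043844603740308 0.03957095369696617 16111
```

```bash
python3 -m handwheel '[-0.12,0,-0.05,0,0.001,0.001,1,-0.12,0.5,-0.05,0,0.001,0.001,1,-0.12,1.2,-0.05,0,0.001,0.001,1,-0.12,1.9,-0.05,0,0.001,0.001,1,-0.12,2.6,-0.05,0,0.001,0.001,1,-0.12,3.2,-0.05,0,0.001,0.001,1,-0.12,3.6,-0.05,0,0.001,0.001,1,-0.12,3.6,-0.05,0,0.001,0.001,1,-0.12,3.6,-0.05,0,0.001,0.001,1]' 80
python3 - <<'E'
from h import *
from station import manip
s=manip.sense(); print(s["tcp_pos"],yawof(s),s["force"],abs(s["qd"]).max())
w=manip.snapshot("wrist"); np.savez("pics/w8.npz",**w); cv2.imwrite("pics/w8.png",w["frame"][:,:,::-1])
E
```

```text
t: 7.27
tcp_pos: [0.6431, 0.0894, 0.1258]
tool_rot: [-0.707, 0.009, -0.008, 0.707]
force: [-0.8, 0.4, -1.7]
finger_gap: 0.162
[0.64305933 0.08944649 0.125787  ] -1.3637251944846687 [-0.75051375  0.44464888 -1.65979723] 0.01093932817250785
```

View pics/w8.png

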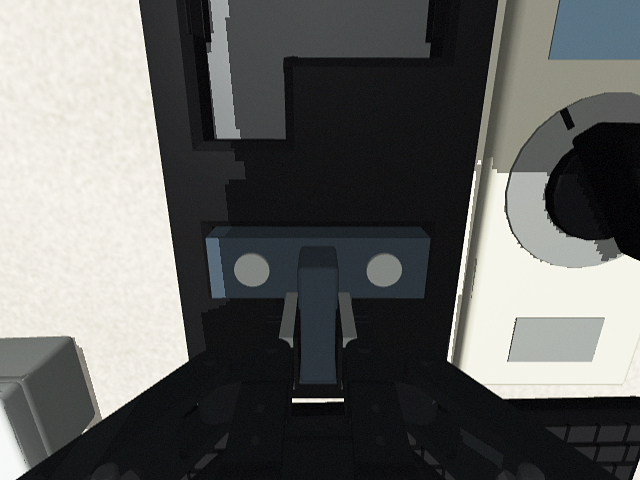

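```bash
python3 -m handwheel '[0,0.4,0,0,0,0,1,0,0.8,0,0,0,0,1,0,1.1,0,0,0,0,1,0,1.3,0,0,0,0,1,0,1.3,0,0,0,0,1,0,1.3,0,0,0,0,1]' 80
python3 - <<'E'
from station import manip
s=manip.sense(); print(s["tcp_pos"],s["force"])
E
```

```text
t: 7.82
tcp_pos: [0.6441, 0.0894, 0.1142]
tool_rot: [0.707, -0.008, 0.009, -0.707]
force: [-1.1, 0.2, 4.8]
finger_gap: 0.16
[0.64407428 0.08940716 0.11423292] [-1.14737337  0.22852262  4.79716751]
```

```bash
python3 -m handwheel '[0,0.2,0,0,0,0,1,0,0.4,0,0,0,0,1,0,0.4,0,0,0,0,1]' 80
python3 - <<'E'
from h import *
from station import manip
s=manip.sense(); print(s["tcp_pos"],s["force"])
w=manip.snapshot("wrist"); np.savez("pics/w9.npz",**w); cv2.imwrite("pics/w9.png",w["frame"][:,:,::-1])
E
python3 hand.py pics/w9.npz .6424 .0896 -1.3 .090
```

```text
t: 8.07
tcp_pos: [0.6441, 0.0894, 0.1142]
tool_rot: [0.707, -0.007, 0.009, -0.707]
force: [-7.0, 0.1, 23.5]
finger_gap: 0.164
[0.64409026 0.08943876 0.11418452] [-6.98885407  0.05891303 23.5280611 ]
23676 zmed 0.08981472230847833
y ext at x -0.026 [-0.0682  0.0705] mid 1.15
y ext at x -0.022 [-0.0684  0.0704] mid 1.0
y ext at x -0.018 [-0.0683  0.0704] mid 1.06
y ext at x -0.014 [-0.0682  0.0705] mid 1.14
y ext at x -0.01 [-0.0682  0.0705] mid 1.17
y ext at x -0.006 [-0.0681  0.0706] mid 1.25
x min at y -0.045 [-0.0446 -0.0045]
x min at y -0.03 [-0.0447 -0.0047]
x min at y 0.03 [-0.0446 -0.0045]
x min at y 0.045 [-0.0447 -0.0044]
```

View pics/w9.png

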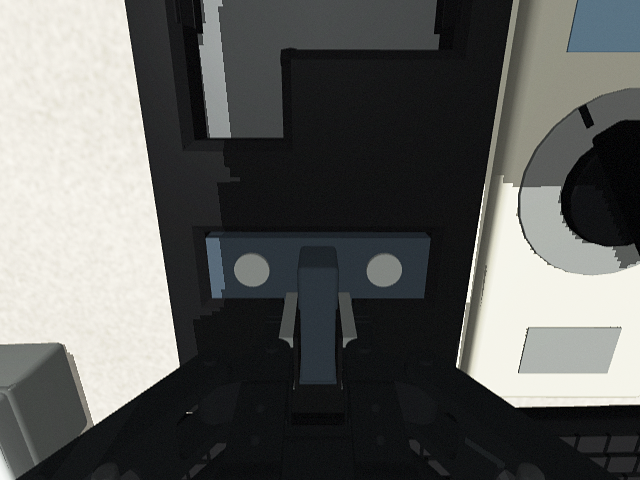

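```bash
python3 -m handwheel '[0,-0.4,0,0,0,0,1,0,-0.5,0,0,0,0,5,0,-0.5,0,0,0,0,5,0,-0.5,0,0,0,0,5,0,-0.5,0,0,0,0,5,0,-4,0,0,0,0,5,0,-8,0,0,0,0,5,0,-10,0,0,0,0,5,0,-10,0,0,0,0,5]' 60
python3 - <<'E'
from h import *
from station import manip
s=manip.sense(); print(s["tcp_pos"],s["force"],s["finger_gap"],s["q"])
w=manip.snapshot("wrist"); np.savez("pics/w10.npz",**w); cv2.imwrite("pics/w10.png",w["frame"][:,:,::-1])
rows(s,[.499,-.3877,.20],np.radians(-87.15))
E
```

```text
t: 8.87
tcp_pos: [0.6469, 0.0894, 0.2147]
tool_rot: [0.707, -0.005, 0.012, -0.707]
force: [0.9, -0.1, 0.6]
finger_gap: 0.587
[0.64689648 0.08940632 0.21472713] [ 0.91558717 -0.11968733  0.59584121] 0.5871564335019025 [-3.35025654e-02  5.97964011e-01  1.39881847e+00  9.78037899e-05
  1.13418600e+00 -1.58070978e+00]
shift [-13.67   1.33 -48.05] turn [-0.008  1.497  0.009] minrows 12.0
```

View pics/w10.png

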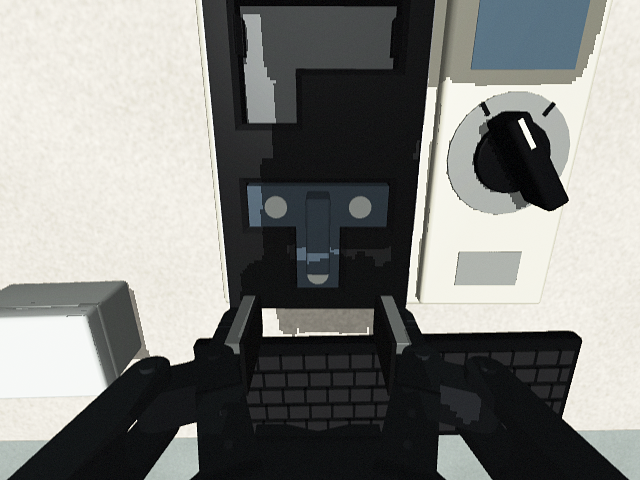

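```bash
python3 -m handwheel '[-13.7,1.3,-48,-0.008,1.497,0.009,5,-13.7,1.3,-48,-0.008,1.497,0.009,5,-13.7,1.3,-48,-0.008,1.497,0.009,5,-13.7,1.3,-48,-0.008,1.497,0.009,5,-13.7,1.3,-48,-0.008,1.497,0.009,5,-13.7,1.3,-48,-0.008,1.497,0.009,5,-13.7,1.3,-48,-0.008,1.497,0.009,5,-13.7,1.3,-48,-0.008,1.497,0.009,5,-13.7,1.3,-48,-0.008,1.497,0.009,5,-13.7,1.3,-48,-0.008,1.497,0.009,5]'
python3 - <<'E'
from h import *
from station import manip
s=manip.sense(); print(s["tcp_pos"],yawof(s)); rows(s,[.499,-.3877,.12],np.radians(-87.15))
E
```

```text
t: 9.75
tcp_pos: [0.5177, -0.3093, 0.1963]
tool_rot: [0.569, -0.426, 0.418, -0.565]
force: [0.6, 0.3, 0.5]
finger_gap: 0.582
[ 0.51766987 -0.30928338  0.19630008] -73.34924903634257
shift [ 7.02  7.64 -3.95] turn [ 0.012  0.241 -0.004] minrows 2.7
```

```bash
python3 -m handwheel '[7,7.6,-4,0.012,0.241,-0.004,5,7,7.6,-4,0.012,0.241,-0.004,5,7,7.6,-4,0.012,0.241,-0.004,5,7,7.6,-4,0.012,0.241,-0.004,5,7,7.6,-4,0.012,0.241,-0.004,5,7,7.6,-4,0.012,0.241,-0.004,5,7,7.6,-4,0.012,0.241,-0.004,5]'
python3 - <<'E'
from h import *
from station import manip
s=manip.sense(); print(s["tcp_pos"],yawof(s),s["q"]); rows(s,[.499,-.3877,.047],np.radians(-87.15))
w=manip.snapshot("wrist"); np.savez("pics/w11.npz",**w); cv2.imwrite("pics/w11.png",w["frame"][:,:,::-1])
E
python3 cart.py pics/w11.npz | tail -2
```

```text
t: 10.33
tcp_pos: [0.5017, -0.3857, 0.1231]
tool_rot: [-0.514, 0.484, -0.487, 0.514]
force: [-0.5, 1.0, 0.3]
finger_gap: 0.581
[ 0.50165126 -0.38574671  0.12310606] -86.70298747202074 [-8.32216431e-01  6.90920457e-01  1.51624025e+00  1.04364745e-03
  9.30720095e-01 -8.90385447e-01]
shift [ 0.16  7.61 -0.3 ] turn [-0.003  0.008  0.002] minrows 1.8Traceback (most recent call last):
  File "cart.py", line 8, in <module>
    r=fit(P,inn,out,0,0,p0); print(n,len(inn),len(out),r.x[:2].round(4),np.degrees(r.x[2]).round(2),r.fun)
  File "h.py", line 58, in fit
    r=minimize(cost,[p0[0]+dx,p0[1]-dx,p0[2]+da],method="Nelder-Mead",options=dict(initial_simplex=np.array([[p0[0]+dx,p0[1],p0[2]+da]]*4)+np.vstack([np.zeros(3),np.diag([.004,.004,.04])]),xatol=1e-5,fatol=1e-6))
    res = _minimize_neldermead(fun, x0, args, callback, bounds=bounds,
                               **options)
    fsim[k] = func(sim[k])
              ~~~~^^^^^^^^
    fx = function(np.copy(x), *(wrapper_args + args))
  File "h.py", line 52, in cost
    a=np.maximum(look(S,inn,pose)-oin,0); b=np.maximum(oout-look(S,out,pose),0)
                 ~~~~^^^^^^^^^^^^
  File "h.py", line 46, in look
    return cv2.remap(S.astype(np.float32),((x+HW)/RES).astype(np.float32)[:,None],((y+HW)/RES).astype(np.float32)[:,None],cv2.INTER_LINEAR,borderMode=cv2.BORDER_CONSTANT,borderValue=.2).ravel()
           ~~~~~~~~~^^^^^^^^^^^^^^^^^^^^^^^^^^^^^^^^^^^^^^^^^^^^^^^^^^^^^^^^^^^^^^^^^^^^^^^^^^^^^^^^^^^^^^^^^^^^^^^^^^^^^^^^^^^^^^^^^^^^^^^^^^^^^^^^^^^^^^^^^^^^^^^^^^^^^^^^^^^^^^^^^^^^^
cv2.error: OpenCV(4.12.0) /io/opencv/modules/imgproc/src/imgwarp.cpp:1703: error: (-215:Assertion failed) !_map1.empty() in function 'remap'
```

View pics/w11.png

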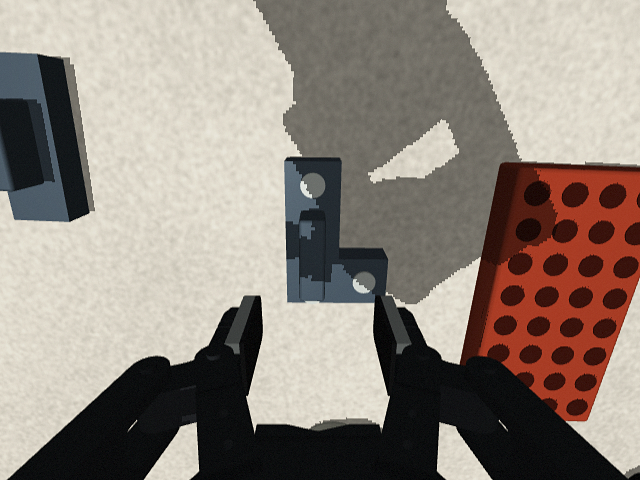

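```bash
sed -i 's/^    r=fit(P,inn,out,0,0,p0)/    if len(inn)<99: continue\n&/' cart.py; python3 cart.py pics/w11.npz
python3 -m handwheel '[0.16,4,-0.28,-0.003,0.008,0.002,5,0.16,4.5,-0.28,-0.003,0.008,0.002,5,0.16,4.5,-0.28,-0.003,0.008,0.002,5,0.16,4.5,-0.28,-0.003,0.008,0.002,5,0.16,4.5,-0.28,-0.003,0.008,0.002,5]'
python3 - <<'E'
from h import *
from station import manip
s=manip.sense(); print(s["tcp_pos"],yawof(s)); rows(s,[.499,-.3877,.047],np.radians(-87.15))
w=manip.snapshot("wrist"); np.savez("pics/w12.npz",**w); cv2.imwrite("pics/w12.png",w["frame"][:,:,::-1])
E
python3 cart.py pics/w12.npz
```

```text
L 1875 6122 [ 0.498  -0.3866] 2.83 0.005575000308454037
 rib ((503.71234130859375, -384.6893310546875), (127.1344223022461, 54.61235427856445), 15.740314483642578) 0.177685255253148
t: 10.8
tcp_pos: [0.4996, -0.3891, 0.0794]
tool_rot: [0.512, -0.487, 0.489, -0.512]
force: [0.1, 0.2, 0.2]
finger_gap: 0.584
[ 0.49957775 -0.38906219  0.07944711] -87.19683689194558
shift [-0.15  3.24 -0.06] turn [-0.002 -0.001  0.003] minrows 0.8
L 2438 8122 [ 0.4981 -0.3867] 2.94 0.006383306346833706
 rib ((501.1780700683594, -384.6208801269531), (126.50414276123047, 53.58332061767578), 17.86884117126465) 0.13348020602352323
```

View pics/w12.png

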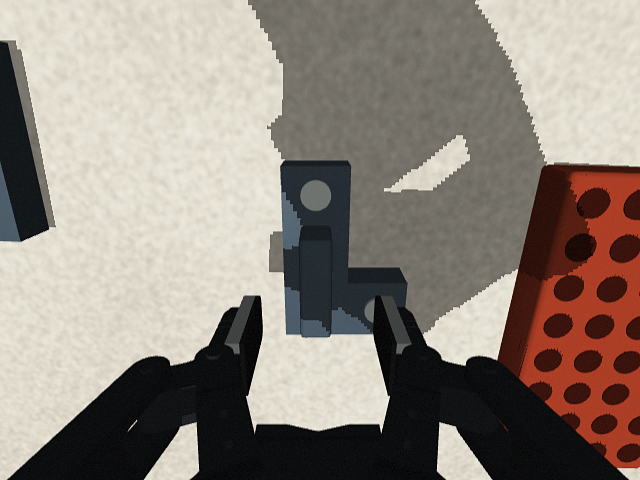

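```bash
python3 -m handwheel '[-0.15,1.5,-0.06,-0.002,0,0.003,5,-0.15,3.2,-0.06,-0.002,0,0.003,5,-0.15,3.2,-0.06,-0.002,0,0.003,5,-0.15,3.2,-0.06,-0.002,0,0.003,1,-0.15,3.2,-0.06,-0.002,0,0.003,1,-0.15,3.2,-0.06,-0.002,0,0.003,1,-0.15,3.2,-0.06,-0.002,0,0.003,1,-0.15,3.2,-0.06,-0.002,0,0.003,1]' 80
python3 - <<'E'
from h import *
from station import manip
s=manip.sense(); print(s["tcp_pos"],yawof(s),s["force"])
w=manip.snapshot("wrist"); np.savez("pics/w13.npz",**w); cv2.imwrite("pics/w13.png",w["frame"][:,:,::-1])
E
python3 cart.py pics/w13.npz
```

```text
t: 11.52
tcp_pos: [0.4984, -0.3879, 0.0467]
tool_rot: [0.512, -0.488, 0.487, -0.512]
force: [0.4, 0.3, 2.9]
finger_gap: 0.165
[ 0.498413   -0.38793891  0.04672769] -87.24634091736672 [0.42680771 0.25734877 2.90359989]
L 1973 7964 [ 0.498  -0.3868] 2.95 0.012506854720413685
 rib ((500.4143371582031, -385.2679138183594), (123.04734802246094, 54.32436752319336), 17.194122314453125) 0.10069178323186787
```

View pics/w13.png

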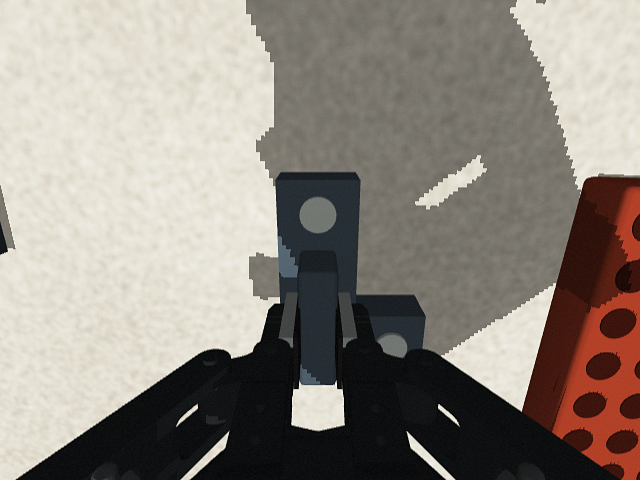

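```bash
python3 -m handwheel '[0,-2,0,0,0,0,1,0,-5,0,0,0,0,1,0,-8,0,0,0,0,1,0,-12,0,0,0,0,1,0,-12,0,0,0,0,1]' 80
python3 - <<'E'
from h import *
from station import manip
s=manip.sense(); print(s["tcp_pos"],yawof(s),s["finger_gap"]); rows(s,[.5171,.0846,.165],np.radians(-91.45))
E
```

```text
t: 11.98
tcp_pos: [0.5014, -0.391, 0.1735]
tool_rot: [0.512, -0.484, 0.492, -0.512]
force: [1.1, -1.3, -0.1]
finger_gap: 0.163
[ 0.50143476 -0.39104409  0.17345549] -87.2363411882138 0.1632338589527949
shift [-47.44   0.45   3.85] turn [-0.008  0.074  0.009] minrows 11.4
```

```bash
python3 -m handwheel '[-47.4,0.2,3.8,-0.008,0.074,0.009,1,-47.4,0.2,3.8,-0.008,0.074,0.009,1,-47.4,0.2,3.8,-0.008,0.074,0.009,1,-47.4,0.2,3.8,-0.008,0.074,0.009,1,-47.4,0.2,3.8,-0.008,0.074,0.009,1,-47.4,0.2,3.8,-0.008,0.074,0.009,1,-47.4,0.2,3.8,-0.008,0.074,0.009,1,-47.4,0.2,3.8,-0.008,0.074,0.009,1,-47.4,0.2,3.8,-0.008,0.074,0.009,1,-47.4,0.2,3.8,-0.008,0.074,0.009,1]' 80
python3 -m handwheel '[0,0,0,0,0,0,1,0,0,0,0,0,0,1,0,0,0,0,0,0,1]' 80
python3 - <<'E'
from h import *
from station import manip
s=manip.sense(); print(s["tcp_pos"],yawof(s),abs(s["qd"]).max()); rows(s,[.5171,.0846,.165],np.radians(-91.45))
E
```

```text
t: 12.82
tcp_pos: [0.5109, 0.0307, 0.1647]
tool_rot: [-0.493, 0.512, -0.501, 0.493]
force: [0.5, -0.5, -0.9]
finger_gap: 0.166
t: 13.07
tcp_pos: [0.5114, 0.0289, 0.1648]
tool_rot: [-0.494, 0.511, -0.501, 0.494]
force: [0.2, -0.0, -0.5]
finger_gap: 0.165
[0.51141778 0.02890393 0.16475642] -91.409063838715 0.04177939938718875
shift [-5.58  0.03  0.43] turn [ 0.011  0.001 -0.01 ] minrows 1.3
```

```bash
python3 -m handwheel '[-5.6,0,0.43,0.011,0.001,-0.01,1,-5.6,0,0.43,0.011,0.001,-0.01,1,-5.6,0,0.43,0.011,0.001,-0.01,1,-5.6,0,0.43,0.011,0.001,-0.01,1,-5.6,0,0.43,0.011,0.001,-0.01,1,-5.6,0,0.43,0.011,0.001,-0.01,1,-5.6,0,0.43,0.011,0.001,-0.01,1]' 80
python3 - <<'E'
from h import *
from station import manip
s=manip.sense(); print(s["tcp_pos"],yawof(s),abs(s["qd"]).max()); rows(s,[.5171,.0846,.165],np.radians(-91.45))
w=manip.snapshot("wrist"); np.savez("pics/w14.npz",**w); cv2.imwrite("pics/w14.png",w["frame"][:,:,::-1])
from hand import edges
p=s["tcp_pos"]; l,w=edges("pics/w14.npz",p[0],p[1],np.radians(-1.4),.165-.0247)
print(np.median(w[:,2]))
for b in (.03,.04,.05): 
    r=l[abs(l[:,1]-b)<.003]; print("x ext at y",b,np.percentile(r[:,0],[.5,99.5]).round(4), np.percentile(r[:,0],[.5,99.5]).mean())
for a in (-.012,0,.012):
    r=l[(abs(l[:,0]-a)<.003)]; print("ymax at x",a,np.percentile(r[:,1],[1,99.5]).round(4))
r=l[l[:,0]>.025]; print("foot",np.percentile(r,[1,99],axis=0))
E
```

```text
t: 13.65
tcp_pos: [0.5174, 0.0833, 0.1654]
tool_rot: [-0.492, 0.507, -0.507, 0.493]
force: [0.5, 0.4, -1.3]
finger_gap: 0.162
[0.51736892 0.08325135 0.16541915] -91.66560977847008 0.009329817465417264
shift [-0.13  0.04 -0.03] turn [-0.    -0.004 -0.001] minrows 0.0
0.140613886610374
x ext at y 0.03 [-0.0181  0.0174] -0.00034151102414694406
x ext at y 0.04 [-0.0181  0.0175] -0.0002661974111685464
x ext at y 0.05 [-0.0181  0.0177] -0.00023690930574119667
ymax at x -0.012 [0.007  0.0592]
ymax at x 0 [0.0278 0.0592]
ymax at x 0.012 [0.0067 0.0591]
foot [[ 0.0258952  -0.02774306]
 [ 0.05123372 -0.00650494]]
```

View pics/w14.png

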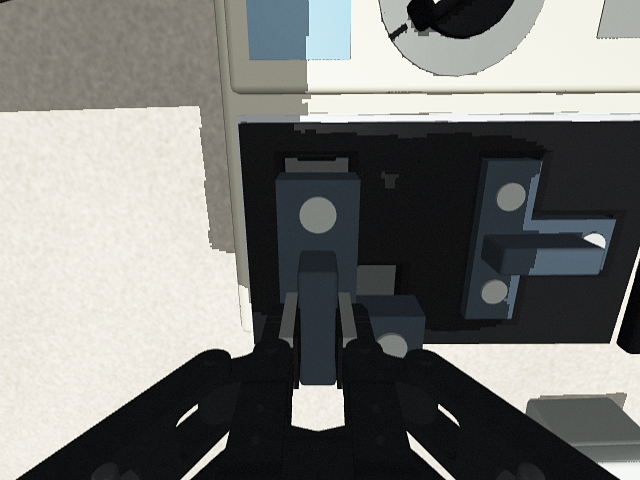

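```bash
python3 - <<'E'
from h import *
s=load("pics/w14.npz"); w=cloud(s).reshape(-1,3); w=w[~np.isnan(w[:,0])]
c0=np.array([.5164,.0858]); yaw=np.radians(-1.4); c,si=np.cos(yaw),np.sin(yaw); d=w[:,:2]-c0
l=np.stack([d[:,0]*c+d[:,1]*si,-d[:,0]*si+d[:,1]*c],1)
fl=(w[:,2]>.062)&(w[:,2]<.072)&(abs(l[:,0])<.03)&(l[:,1]>.02)&(l[:,1]<.08)
q=l[fl]; print(len(q)); print("floor x",np.percentile(q[:,0],[1,99]),"y",np.percentile(q[:,1],[1,99]))
tp=(abs(w[:,2]-.09)<.0015)&(abs(l[:,0])<.01)&(l[:,1]>.03)&(l[:,1]<.09); print("top y min (expect .0635)",np.percentile(l[tp][:,1],[.5,2]))
for y0 in(.050,.055):
  tp=(abs(w[:,2]-.09)<.0015)&(abs(l[:,1]-y0)<.003)&(abs(l[:,0])<.045)
  x=l[tp][:,0]; print("top x edges (expect +-.0235)",x[x<0].max() if (x<0).any() else None,x[x>0].min() if (x>0).any() else None)
# foot notch floor
fl=(w[:,2]>.062)&(w[:,2]<.072)&(l[:,0]>.02)&(l[:,0]<.06)&(l[:,1]<.02); q=l[fl]; print("foot floor",len(q),np.percentile(q,[1,99],axis=0))
# seated T
p0=(.6424,.0905,-.024); a=w[np.hypot(w[:,0]-p0[0],w[:,1]-p0[1])<.08]; a=a[a[:,2]<.1]
rib=w[(abs(w[:,2]-.116)<.004)&(np.hypot(w[:,0]-.642,w[:,1]-.09)<.045)]; print("T rib",len(rib),cv2.minAreaRect((rib[:,:2]*1000).astype(np.float32)),np.median(rib[:,2]))
sl=w[(w[:,2]<.096)&(w[:,2]>.084)&(np.hypot(w[:,0]-.642+.02,w[:,1]-.09-.035)<.008)]; print("slab z",np.median(sl[:,2]))
E
```

```text
859
floor x [-0.02411856  0.01957052] y [0.04912144 0.0783141 ]
top y min (expect .0635) [0.06178799 0.06236773]
top x edges (expect +-.0235) -0.02191863458970157 0.022429786905745087
top x edges (expect +-.0235) -0.021330487703497863 0.021356625430763127
foot floor 1179 [[ 0.02757995 -0.03645241]
 [ 0.05370846 -0.01433915]]
T rib 3079 ((641.4622802734375, 91.32083892822266), (16.375770568847656, 54.888301849365234), 88.52471160888672) 0.11665018010999262
slab z 0.09204387982502771
```

```bash
python3 -m handwheel '[-0.13,0,-0.05,0,-0.004,-0.001,1,-0.13,0.6,-0.05,0,-0.004,-0.001,1,-0.13,1.3,-0.05,0,-0.004,-0.001,1,-0.13,2,-0.05,0,-0.004,-0.001,1,-0.13,2.7,-0.05,0,-0.004,-0.001,1,-0.13,3.3,-0.05,0,-0.004,-0.001,1,-0.13,3.7,-0.05,0,-0.004,-0.001,1,-0.13,3.8,-0.05,0,-0.004,-0.001,1,-0.13,3.8,-0.05,0,-0.004,-0.001,1]' 80
python3 - <<'E'
from h import *
from station import manip
s=manip.sense(); print(s["tcp_pos"],yawof(s),s["force"])
w=manip.snapshot("wrist"); np.savez("pics/w15.npz",**w); cv2.imwrite("pics/w15.png",w["frame"][:,:,::-1])
E
```

```text
t: 14.45
tcp_pos: [0.5165, 0.0856, 0.127]
tool_rot: [0.495, -0.506, 0.506, -0.494]
force: [-0.3, -2.3, -2.1]
finger_gap: 0.162
[0.51649728 0.08561804 0.12703117] -91.2886920120453 [-0.25448338 -2.31687216 -2.13150933]
```

View pics/w15.png

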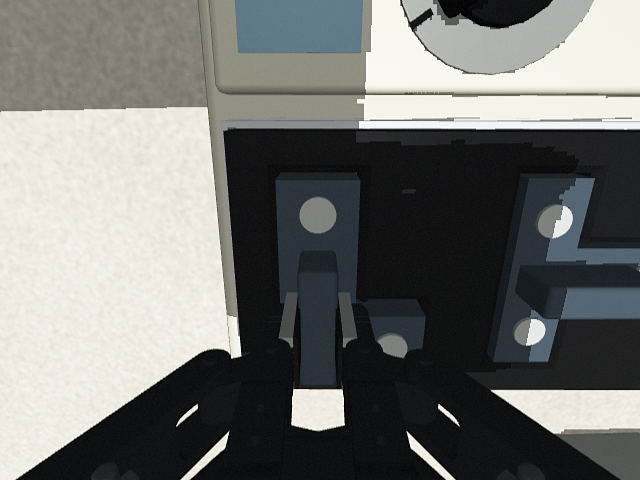

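```bash
python3 -m handwheel '[0.08,0.3,0,0,0,0,1,0.08,0.7,0,0,0,0,1,0.08,1.0,0,0,0,0,1,0.08,1.3,0,0,0,0,1,0.08,1.6,0,0,0,0,1,0.08,1.6,0,0,0,0,1]' 80
python3 - <<'E'
from h import *
from station import manip
s=manip.sense(); print(s["tcp_pos"],yawof(s),s["force"])
E
```

```text
t: 15.0
tcp_pos: [0.5176, 0.0851, 0.1146]
tool_rot: [0.494, -0.505, 0.507, -0.495]
force: [-3.5, -1.7, 24.0]
finger_gap: 0.172
[0.51763103 0.0851418  0.1146104 ] -91.31165501015153 [-3.45100645 -1.7374708  24.00161094]
```

```bash
python3 -m handwheel '[0,-0.4,0,0,0,0,1,0,-0.5,0,0,0,0,5,0,-0.5,0,0,0,0,5,0,-0.5,0,0,0,0,5,0,-0.5,0,0,0,0,5,0,-4,0,0,0,0,5,0,-8,0,0,0,0,5,0,-12,0,0,0,0,5,0,-12,0,0,0,0,5]' 60
python3 - <<'E'
from h import *
from station import manip
s=manip.sense(); print(s["tcp_pos"],s["force"],s["finger_gap"],s["q"])
w=manip.snapshot("wrist"); np.savez("pics/w16.npz",**w); cv2.imwrite("pics/w16.png",w["frame"][:,:,::-1])
rows(s,[.58,.2285,.24],np.radians(33))
w=cloud(w)
for n,(v,u) in dict(L_end=(215,318)).items(): print(w[v,u])
E
```

```text
t: 15.75
tcp_pos: [0.5214, 0.0853, 0.2381]
tool_rot: [0.491, -0.502, 0.509, -0.498]
force: [0.8, -0.1, 0.1]
finger_gap: 0.584
[0.52135637 0.08530734 0.23808867] [ 0.76099469 -0.07833573  0.07977548] 0.5841448289991799 [-4.95917524e-02  4.06023071e-01  1.69539208e+00  1.95910542e-04
  1.02532487e+00 -2.70096881e-02]
shift [-14.45  -0.11   5.54] turn [-0.014  0.972 -0.007] minrows 7.8
[0.52351608 0.10219552 0.11732268]
```

View pics/w16.png

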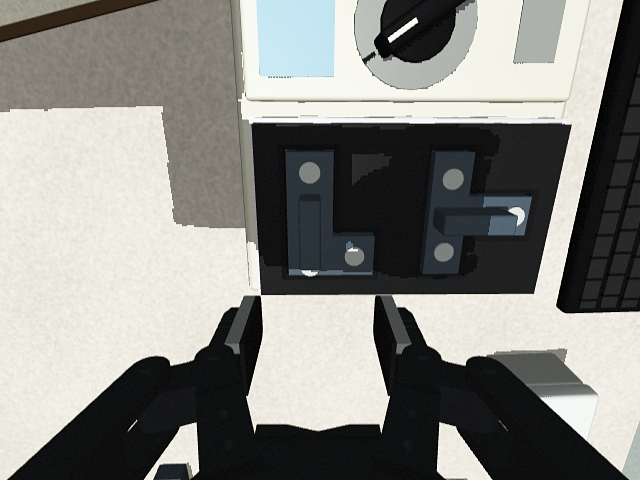

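```bash
python3 - <<'E'
from h import *
s=load("pics/w16.npz"); w=cloud(s)
def z(u0,u1,v0,v1): 
    a=w[v0:v1,u0:u1].reshape(-1,3); return np.nanmedian(a,0).round(4),np.nanstd(a[:,2]).round(4)
print("Lslab far",z(292,328,155,163),"Lslab foot",z(338,345,250,272),"foot right",z(364,371,240,270))
print("Tslab far",z(436,468,155,166),"near",z(428,455,262,270),"stem",z(523,529,205,230))
print("foam",z(375,425,225,260),z(265,280,160,270),z(335,425,130,145),z(470,530,260,285))
E
python3 -m handwheel '[-8,-0.2,3,0,-0.8,0,5,-8,-0.2,3,0,-0.8,0,5,-8,-0.2,3,0,-0.8,0,5,-8,-0.2,3,0,-0.8,0,5,-14.4,-0.2,5.5,0,-1.6,0,5,-14.4,-0.2,5.5,0,-1.6,0,5,-14.4,-0.2,5.5,0,-1.6,0,5,-14.4,-0.2,5.5,0,-1.6,0,5,-14.4,-0.2,5.5,0,-1.6,0,5,-14.4,-0.2,5.5,0,-1.6,0,5]'
python3 - <<'E'
from h import *
from station import manip
s=manip.sense(); print(s["tcp_pos"],yawof(s),s["q"])
rows(s,[.5958,.2285,.20],np.radians(33))
E
```

```text
Lslab far (array([0.5184, 0.1391, 0.092 ]), np.float64(0.0007)) Lslab foot (array([0.5419, 0.056 , 0.0923]), np.float64(0.0006)) foot right (array([0.5632, 0.0607, 0.0923]), np.float64(0.0007))
Tslab far (array([0.6256, 0.1353, 0.091 ]), np.float64(0.0007)) near (array([0.6257, 0.0484, 0.0909]), np.float64(0.0006)) stem (array([0.6899, 0.0886, 0.0903]), np.float64(0.0017))
foam (array([0.59  , 0.0696, 0.0896]), np.float64(0.0014)) (array([0.4874, 0.0958, 0.0896]), np.float64(0.0007)) (array([0.5709, 0.1532, 0.0898]), np.float64(0.0007)) (array([0.6762, 0.0405, 0.0898]), np.float64(0.0006))
t: 16.63
tcp_pos: [0.5739, 0.2281, 0.2311]
tool_rot: [0.698, -0.12, 0.117, -0.697]
force: [0.1, -0.3, 0.7]
finger_gap: 0.587
[0.57394266 0.22811419 0.2310894 ] -19.308999601976318 [ 1.97637132e-01  5.37965085e-01  1.46724202e+00 -8.58613342e-05
  1.14003421e+00 -1.03612057e+00]
shift [2.06 3.1  0.77] turn [ 0.    -0.913 -0.004] minrows 7.3
```

```bash
python3 - <<'E'
from h import *
from station import manip
s=manip.sense(); rows(s,[.517,.09,.16],np.radians(-1.3))
E
```

```text
shift [ -0.78   7.14 -14.9 ] turn [ 0.001 -0.314 -0.003] minrows 4.0
```

```bash
python3 -m handwheel '[-0.8,2,-14.9,0,-0.314,-0.003,0,-0.8,2,-14.9,0,-0.314,-0.003,0,-0.8,4,-14.9,0,-0.314,-0.003,0,-0.8,7.1,-14.9,0,-0.314,-0.003,0,-0.8,7.1,-14.9,0,-0.314,-0.003,0,-0.8,7.1,-14.9,0,-0.314,-0.003,0,-0.8,7.1,-14.9,0,-0.314,-0.003,0,-0.8,7.1,-14.9,0,-0.314,-0.003,0]' 60
python3 - <<'E'
from h import *
from station import manip
s=manip.sense(); print(s["tcp_pos"],yawof(s),s["force"],s["finger_gap"])
rows(s,[.517,.09,.133],np.radians(-1.3))
w=manip.snapshot("wrist"); np.savez("pics/w17.npz",**w); cv2.imwrite("pics/w17.png",w["frame"][:,:,::-1])
E
```

```text
t: 17.3
tcp_pos: [0.5182, 0.0908, 0.1625]
tool_rot: [0.707, -0.009, 0.012, -0.707]
force: [-0.2, 0.0, -0.9]
finger_gap: -0.0
[0.51815753 0.090811   0.16254043] -1.6885052768551325 [-0.23216878  0.01860773 -0.89983476] -0.00045208353645208755
shift [-0.13  2.95 -0.08] turn [ 0.    -0.007  0.004] minrows 0.7
```

View pics/w17.png

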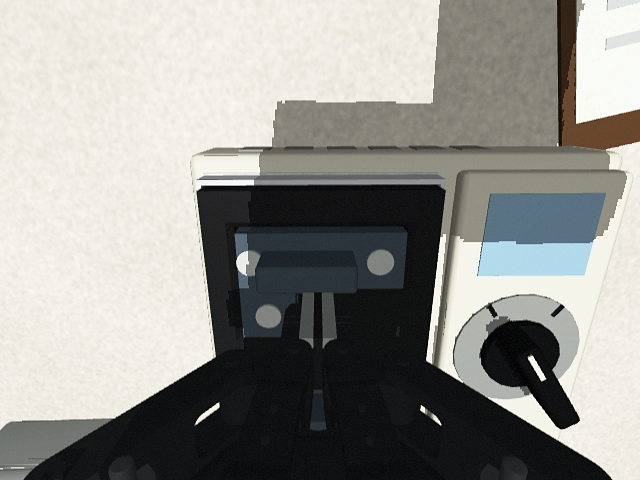

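Fingers shut, above the L rib. Press down.

```bash
python3 -m handwheel '[-0.1,1,-0.08,0,0,0.004,0,-0.1,2,-0.08,0,0,0.004,0,-0.1,2.6,-0.08,0,0,0.004,0,-0.1,3.0,-0.08,0,0,0.004,0,-0.1,3.2,-0.08,0,0,0.004,0,-0.1,3.2,-0.08,0,0,0.004,0]' 60
python3 - <<'E'
from h import *
from station import manip
s=manip.sense(); print(s["tcp_pos"],yawof(s),s["force"],s["finger_gap"])
w=manip.snapshot("wrist"); np.savez("pics/w18.npz",**w); cv2.imwrite("pics/w18.png",w["frame"][:,:,::-1])
E
```

```text
t: 17.85
tcp_pos: [0.516, 0.09, 0.133]
tool_rot: [0.707, -0.011, 0.01, -0.707]
force: [-5.4, 0.3, 22.5]
finger_gap: -0.001
[0.51599824 0.0900111  0.13296397] -1.665015260605733 [-5.43509281  0.25694064 22.48434077] -0.0007904442747964012
```

View pics/w18.png

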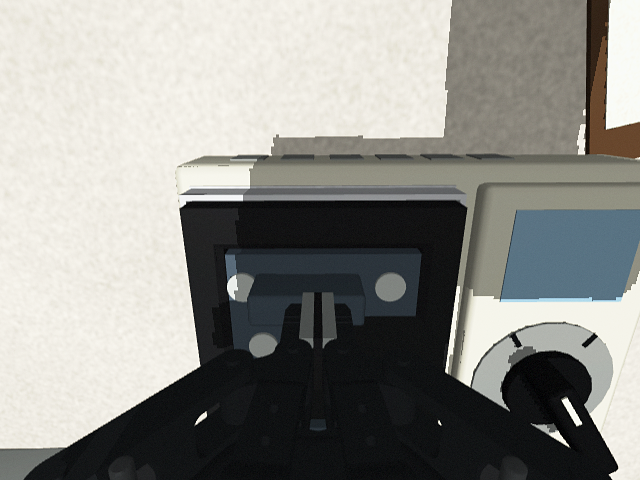

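```bash
python3 - <<'E'
from h import *
s=load("pics/w18.npz"); w=cloud(s)
def z(u0,u1,v0,v1): 
    a=w[v0:v1,u0:u1].reshape(-1,3); return np.nanmedian(a,0).round(4)
print("L slab",z(320,410,255,265),z(375,410,305,312),"foam",z(240,400,220,235),z(430,445,240,300),z(200,212,230,300))
E
python3 -m handwheel '[0,-1.5,0,0,0,0,0,0,-3.5,0,0,0,0,0,0,-3.5,0,0,0,0,0,6,-3.5,0,0,0,0,0,11.5,-3.5,0,0,0,0,0,11.5,-3.5,0,0,0,0,0,11.5,-3.5,0,0,0,0,0,11.5,-3.5,0,0,0,0,0,11.5,-3.5,0,0,0,0,0]' 60
python3 - <<'E'
from h import *
from station import manip
s=manip.sense(); print(s["tcp_pos"],yawof(s),s["force"],s["finger_gap"])
rows(s,[.631,.09,.133],np.radians(-1.3))
w=manip.snapshot("wrist"); np.savez("pics/w19.npz",**w); cv2.imwrite("pics/w19.png",w["frame"][:,:,::-1])
E
```

```text
L slab [0.5025 0.1156 0.0898] [0.5311 0.1307 0.0899] foam [0.4845 0.0933 0.0898] [0.5092 0.1531 0.0899] [0.5029 0.034  0.0898]
t: 18.65
tcp_pos: [0.6297, 0.0863, 0.1638]
tool_rot: [0.707, -0.012, 0.009, -0.707]
force: [-0.5, 0.2, 0.7]
finger_gap: -0.002
[0.62973403 0.0863254  0.16380498] -1.6956345590006074 [-0.45211297  0.15891801  0.68008728] -0.0019384198520355537
shift [0.13 3.08 0.37] turn [ 0.    -0.007 -0.005] minrows 0.7
```

View pics/w19.png

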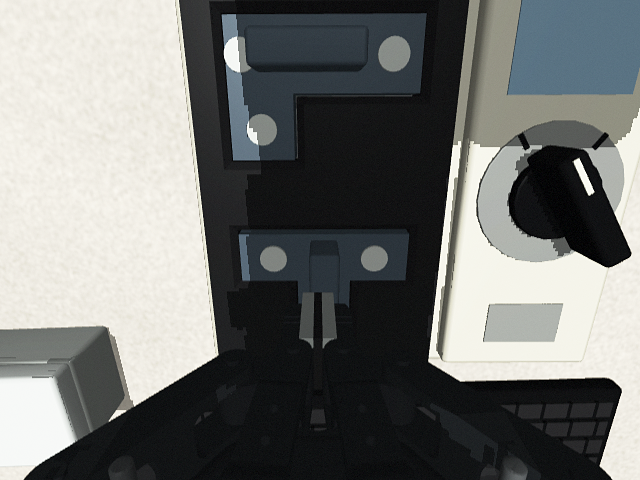

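L is now flush (slab 89.8 vs foam 89.8 mm). Press the T the same way.

```bash
python3 -m handwheel '[0.1,0.5,0.37,0,-0.007,-0.005,0,0.1,1.5,0.37,0,-0.007,-0.005,0,0.1,2.3,0.37,0,-0.007,-0.005,0,0.1,2.8,0.37,0,-0.007,-0.005,0,0.1,3.2,0.37,0,-0.007,-0.005,0,0.1,3.4,0.37,0,-0.007,-0.005,0,0.1,3.4,0.37,0,-0.007,-0.005,0]' 60
python3 - <<'E'
from h import *
from station import manip
s=manip.sense(); print(s["tcp_pos"],yawof(s),s["force"],s["finger_gap"])
w=manip.snapshot("wrist"); np.savez("pics/w20.npz",**w); cv2.imwrite("pics/w20.png",w["frame"][:,:,::-1])
E
```

```text
t: 19.28
tcp_pos: [0.6312, 0.0899, 0.1331]
tool_rot: [0.707, -0.007, 0.009, -0.707]
force: [-6.4, -0.5, 11.7]
finger_gap: -0.001
[0.63116301 0.08992608 0.13307946] -1.2883899732349313 [-6.40971488 -0.47712364 11.66529339] -0.000785133384197555
```

View pics/w20.png

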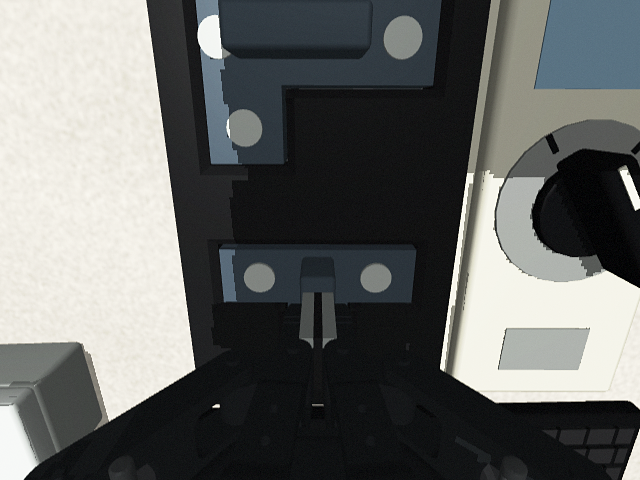

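Home at z 0.1331. A little extra push to be sure, then lift and look.

```bash
python3 -m handwheel '[0,0.2,0,0,0,0,0,0,0.3,0,0,0,0,0,0,0.3,0,0,0,0,0]' 60
python3 -m handwheel '[0,-2,0,0,0,0,0,0,-6,0,0,0,0,0,0,-10,0,0,0,0,4,-6,-12,2,0,0,0,4,-6,-12,2,0,0,0,4,-6,-12,2,0,0,0,4]' 60
python3 - <<'E'
from h import *
from station import manip
s=manip.sense(); print(s["tcp_pos"],yawof(s),s["force"],s["finger_gap"])
w=manip.snapshot("wrist"); np.savez("pics/w21.npz",**w); cv2.imwrite("pics/w21.png",w["frame"][:,:,::-1])
rows(s,[.5958,.2285,.20],np.radians(33))
E
```

```text
t: 19.58
tcp_pos: [0.6312, 0.0899, 0.133]
tool_rot: [0.707, -0.007, 0.009, -0.707]
force: [-10.4, -0.4, 26.2]
finger_gap: 0.0
t: 20.08
tcp_pos: [0.5683, 0.1129, 0.2501]
tool_rot: [-0.707, 0.006, -0.008, 0.707]
force: [0.3, 1.2, -0.5]
finger_gap: 0.47
[0.56832031 0.11285263 0.25010094] -1.2072981662340525 [ 0.2862783   1.22899964 -0.52658864] 0.4695409210076421
shift [ 2.49  5.02 11.62] turn [ 0.001 -0.597  0.003] minrows 4.8
```

View pics/w21.png

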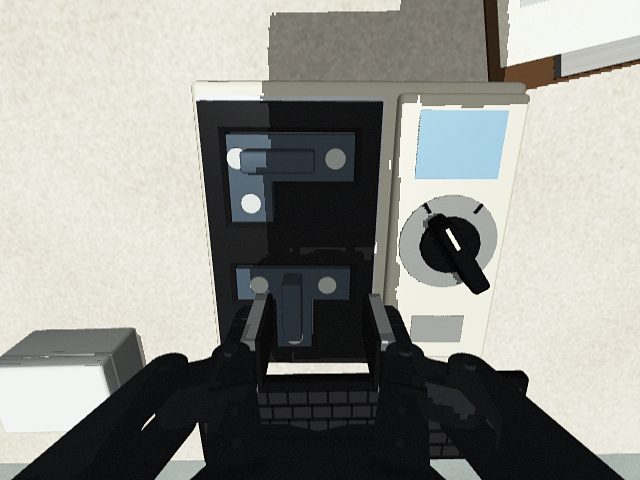

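```bash
python3 - <<'E'
from h import *
s=load("pics/w21.npz"); w=cloud(s)
def z(u0,u1,v0,v1): 
    a=w[v0:v1,u0:u1].reshape(-1,3); return np.nanmedian(a,0).round(4)
print("L slab",z(280,340,137,145),z(300,340,175,179),z(232,240,185,218))
print("T slab",z(305,345,270,276),z(240,250,272,290))
print("foam",z(280,370,195,240),z(225,360,110,122),z(210,222,150,220))
a=w.reshape(-1,3); b=a[(a[:,2]>.103)&(a[:,2]<.125)&(np.hypot(a[:,0]-.595,a[:,1]-.229)<.05)]
print('sw',len(b),cv2.minAreaRect((b[:,:2]*1000).astype(np.float32)))
E
python3 -m handwheel '[2.5,2,11.6,0.001,-0.597,0.003,4,2.5,2,11.6,0.001,-0.597,0.003,4,2.5,5,11.6,0.001,-0.597,0.003,4,2.5,5,11.6,0.001,-0.597,0.003,4,2.5,5,11.6,0.001,-0.597,0.003,4,2.5,5,11.6,0.001,-0.597,0.003,4,2.5,5,11.6,0.001,-0.597,0.003,4,2.5,5,11.6,0.001,-0.597,0.003,4,2.5,5,11.6,0.001,-0.597,0.003,4]'
python3 - <<'E'
from h import *
from station import manip
s=manip.sense(); print(s["tcp_pos"],yawof(s),s["q"])
rows(s,[.5958,.2285,.107],np.radians(33))
w=manip.snapshot("wrist"); np.savez("pics/w22.npz",**w); cv2.imwrite("pics/w22.png",w["frame"][:,:,::-1])
a=cloud(w).reshape(-1,3); b=a[(a[:,2]>.105)&(a[:,2]<.125)&(np.hypot(a[:,0]-.595,a[:,1]-.229)<.05)]
print('sw',len(b),cv2.minAreaRect((b[:,:2]*1000).astype(np.float32)))
E
```

```text
L slab [0.5038 0.109  0.0898] [0.5317 0.1162 0.0899] [0.5505 0.0475 0.0898]
T slab [0.616  0.119  0.0899] [0.6224 0.0487 0.0898]
foam [0.5655 0.1199 0.0898] [0.4852 0.0966 0.0897] [0.5367 0.0327 0.0897]
sw 1668 ((595.4098510742188, 229.6669158935547), (68.52897644042969, 15.170658111572266), 33.0694580078125)
t: 20.88
tcp_pos: [0.6008, 0.2259, 0.1984]
tool_rot: [0.679, 0.2, -0.199, -0.678]
force: [0.0, -0.2, -0.8]
finger_gap: 0.468
[0.60083611 0.22594499 0.19844808] 32.76318604799028 [ 1.86282038e-01  6.05331254e-01  1.43697687e+00 -9.75095144e-04
  1.09726483e+00 -1.95589475e+00]
shift [-0.3   9.14  0.5 ] turn [ 0.002 -0.004  0.002] minrows 2.2
sw 2418 ((595.488525390625, 229.6481475830078), (67.61357879638672, 14.913378715515137), 33.337825775146484)
```

View pics/w22.png

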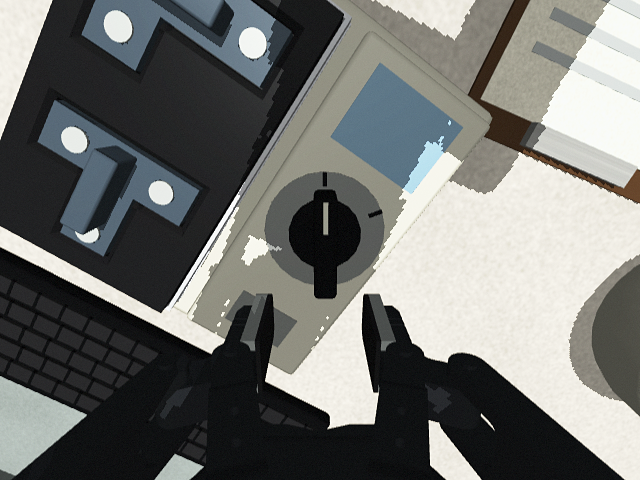

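```bash
python3 -m handwheel '[-0.3,2,0.5,0.002,-0.004,0.002,4,-0.3,5,0.5,0.002,-0.004,0.002,4,-0.3,7,0.5,0.002,-0.004,0.002,4,-0.3,9,0.5,0.002,-0.004,0.002,4,-0.3,9,0.5,0.002,-0.004,0.002,4,-0.3,9,0.5,0.002,-0.004,0.002,4]' 40
python3 - <<'E'
from h import *
from station import manip
s=manip.sense(); print(s["tcp_pos"],yawof(s),s["force"])
rows(s,[.5958,.2285,.107],np.radians(33))
w=manip.snapshot("wrist"); cv2.imwrite("pics/w23.png",w["frame"][:,:,::-1])
E
```

```text
t: 21.43
tcp_pos: [0.5948, 0.2286, 0.1077]
tool_rot: [-0.678, -0.2, 0.202, 0.678]
force: [0.1, -0.6, -0.9]
finger_gap: 0.47
[0.59475181 0.22858565 0.10768396] 33.06900363832366 [ 0.1318602  -0.56731569 -0.93440994]
shift [ 0.08  0.07 -0.06] turn [-0.002  0.001 -0.003] minrows 0.0
```

View pics/w23.png

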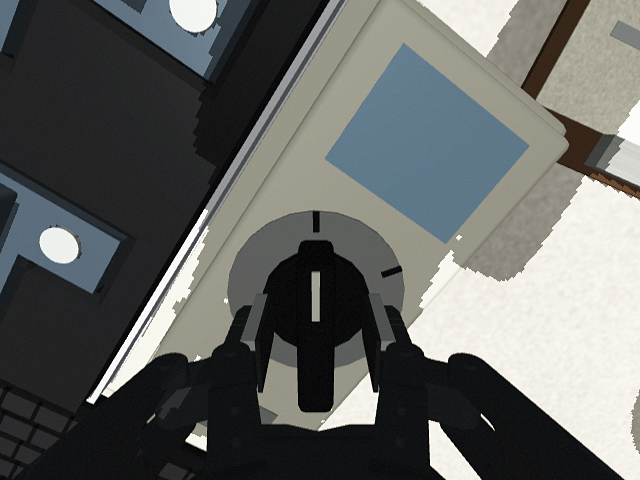

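```bash
python3 -m handwheel '[0.08,0,-0.05,0,0,0,4,0.08,0,-0.05,0,0,0,0.5,0.08,0,-0.05,0,0,0,0.5,0.08,0,-0.05,0,0,0,0.5,0.08,0,-0.05,0,0,0,0.5,0.08,0,-0.05,0,0,0,0.5]' 40
python3 - <<'E'
from station import manip
s=manip.sense(); print(s["force"],s["ft_torque"])
E
python3 -m handwheel '[0,0,0,0,0.12,0,0.5,0,0,0,0,0.24,0,0.5,0,0,0,0,0.36,0,0.5,0,0,0,0,0.48,0,0.5,0,0,0,0,0.6,0,0.5,0,0,0,0,0.6,0,0.5]' 40
python3 - <<'E'
from h import *
from station import manip
s=manip.sense(); print(s["tcp_pos"],yawof(s),s["force"],s["ft_torque"],s["q"][5])
w=manip.snapshot("wrist"); cv2.imwrite("pics/w24.png",w["frame"][:,:,::-1])
E
```

```text
t: 21.98
tcp_pos: [0.5971, 0.2291, 0.1098]
tool_rot: [0.678, 0.202, -0.201, -0.678]
force: [0.9, -1.6, 6.2]
finger_gap: 0.163
[ 0.86162349 -1.57176638  6.22892119] [-0.08836602  0.12074122 -0.0973421 ]
t: 22.48
tcp_pos: [0.5973, 0.2287, 0.1098]
tool_rot: [0.707, -0.008, 0.01, -0.707]
force: [0.2, -1.3, 5.8]
finger_gap: 0.163
[0.59725227 0.22872157 0.10977319] -1.4546679566499778 [ 0.16724735 -1.29708935  5.81061637] [-0.40210968  0.04791297 -0.0073854 ] -1.353133554151971
```

View pics/w24.png

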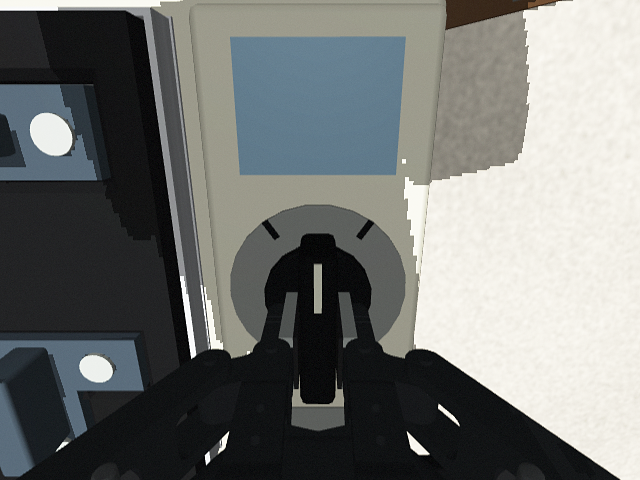

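```bash
python3 -m handwheel '[0,0,0,0,0.12,0,0.5,0,0,0,0,0.24,0,0.5,0,0,0,0,0.36,0,0.5,0,0,0,0,0.48,0,0.5,0,0,0,0,0.58,0,0.5,0,0,0,0,0.63,0,0.5,0,0,0,0,0.63,0,0.5,0,0,0,0,0.63,0,0.5]' 40
python3 - <<'E'
from h import *
from station import manip
s=manip.sense(); print(s["tcp_pos"],yawof(s),s["force"],s["ft_torque"])
E
```

```text
t: 23.2
tcp_pos: [0.5971, 0.2284, 0.1098]
tool_rot: [0.671, -0.224, 0.225, -0.67]
force: [0.1, -2.8, 6.3]
finger_gap: 0.173
[0.59709591 0.22838209 0.10977006] -37.06003714960004 [ 0.05847739 -2.83290464  6.32304092] [-0.50269646  0.11041574  0.91367203]
```

```bash
python3 -m handwheel '[0,0,0,0,-0.03,0,0.5,0,0,0,0,-0.03,0,4,0,0,0,0,-0.03,0,4,0,0,0,0,-0.03,0,4,0,0,0,0,-0.03,0,4,0,-4,0,0,-0.03,0,4,0,-8,0,0,-0.03,0,4,0,-12,0,0,-0.03,0,4,-4,-15,0,0,-0.03,0,4,-4,-15,0,0,-0.03,0,4]' 40
python3 - <<'E'
from h import *
from station import manip
s=manip.sense(); print(s["tcp_pos"],yawof(s),s["force"])
w=manip.snapshot("wrist"); np.savez("pics/w25.npz",**w);cv2.imwrite("pics/w25.png",w["frame"][:,:,::-1])
a=cloud(w).reshape(-1,3); b=a[(a[:,2]>.105)&(a[:,2]<.125)&(np.hypot(a[:,0]-.595,a[:,1]-.229)<.045)]
print('sw',len(b),cv2.minAreaRect((b[:,:2]*1000).astype(np.float32)))
E
```

```text
t: 24.03
tcp_pos: [0.5643, 0.2559, 0.2637]
tool_rot: [-0.671, 0.215, -0.217, 0.675]
force: [-0.0, 0.4, -0.2]
finger_gap: 0.467
[0.56427218 0.25593953 0.2636819 ] -35.591315299952356 [-0.00507059  0.39178832 -0.23056598]
sw 1353 ((595.6414794921875, 230.73268127441406), (14.79906940460205, 67.72639465332031), 53.837371826171875)
```

View pics/w25.png

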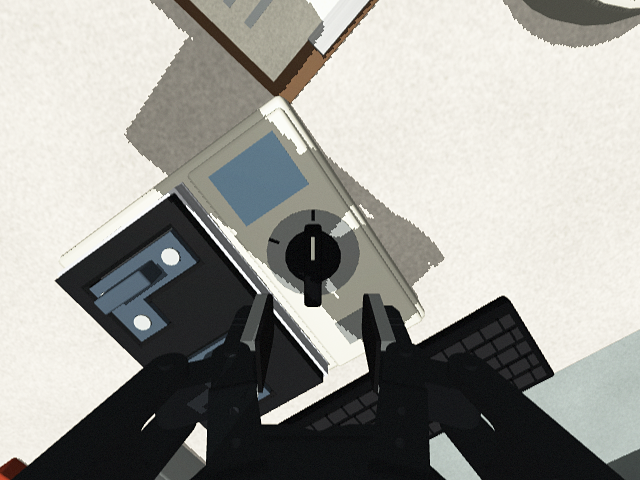

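```bash
python3 -m handwheel '[-12,-5,10,0,0,0,4,-12,-5,10,0,0,0,4,-12,-5,10,0,0,0,4,-12,-5,10,0,0,0,4,-12,-5,10,0,0,0,4,-12,-5,10,0,0,0,4,-12,-5,10,0,0,0,4]' 40
python3 - <<'E'
from h import *
from station import manip
s=manip.sense(); print(s["tcp_pos"],s["t"])
for n in ("top","wrist","side"):
    w=manip.snapshot(n); np.savez(f"pics/{n}F.npz",**w);cv2.imwrite(f"pics/{n}F.png",w["frame"][:,:,::-1])
    a=cloud(w).reshape(-1,3); a=a[~np.isnan(a[:,0])]
    for nm,c in dict(Lslab=(.503,.11),Lfoot=(.55,.05),Tslab=(.622,.05),Tslab2=(.622,.128),foam=(.575,.11),foam2=(.49,.03)).items():
        b=a[(np.hypot(a[:,0]-c[0],a[:,1]-c[1])<.006)&(a[:,2]>.05)&(a[:,2]<.13)]; print(n,nm,len(b),np.median(b[:,2]).round(4) if len(b) else None)
E
```

```text
t: 24.67
tcp_pos: [0.5248, 0.4038, 0.3061]
tool_rot: [0.675, -0.217, 0.215, -0.672]
force: [-0.1, 0.2, 0.1]
finger_gap: 0.471
[0.52480939 0.40376589 0.30606262] 24.6667
top Lslab 23 0.0869
top Lfoot 18 0.0896
top Tslab 20 0.0914
top Tslab2 19 0.0908
top foam 20 0.0901
top foam2 22 0.0881
wrist Lslab 84 0.0893
wrist Lfoot 49 0.0899
wrist Tslab 0 None
wrist Tslab2 0 None
wrist foam 0 None
wrist foam2 68 0.0894
side Lslab 5 0.0896
side Lfoot 11 0.0907
side Tslab 8 0.0898
side Tslab2 5 0.09
side foam 6 0.0888
side foam2 11 0.09
```

View pics/topF.png

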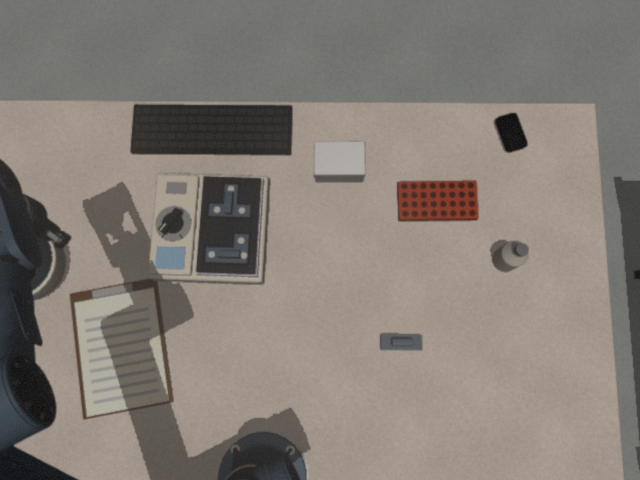

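View pics/wristF.png

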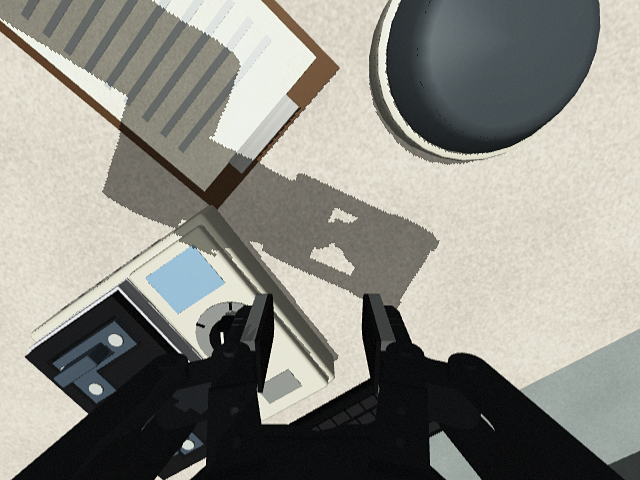

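Top view shows T (230,205) and L (230,250) in the nest, the switch mark now at lower left (on), and bar, rack, tip box and bottle unmoved. Robot clear.

```bash
python3 - <<'E'
from station import manip
print(manip.sign_off())
E
```

```text
the job is handed in; nothing more can be done
None
```

The T and L cartridges are pressed home in their cutouts. The switch was turned clockwise to on after that and let go, and the job was handed in at about 25 s of the 64 s.

- **Seating:** Letting go of the ribs had lifted the L about 2.4 mm and the T about 1.2 mm. I pressed both down again with the fingers shut, at about 22 to 26 N. In the wrist view just before the switch was turned, both slabs and the foam read 89.7 to 89.9 mm, so they were flush.
- **Switch:** The handle turned from +33° to −36°, about 1.21 rad. It stayed there after release, with the white mark at the "on" tick.
- **Other items:** The bar, tube rack, tip box and bottle look unmoved in the last top picture. The arm was clear of everything when I handed in.
- **Checks that disagreed:** The last top and side depth readings scatter by 1 to 3 mm because they are coarse. The last wrist view no longer showed the T, so its flushness rests on the view from before the switch was turned. The top and wrist cameras differed by a steady 2 mm or so throughout.

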